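# Lay out a shelf-foot repair kit on the sloped tray

## Task

Lay out the shelf-foot kit on the sloped plywood tray: first lay the two steel plates flat in its bays, the wide plate in the wide bay and the narrow plate in the narrow bay, each down against the front stop. Only then lay the strut channel, open side down, across both plates, centred between the tray's sides and also down against the two front stops. Touch the light bar above the tray with nothing, and leave the bottle, the roll of tape and the mug where they stand.

Things in the scene. Friction and masses are not known exactly. Their poses are not given: they have to be found in the camera images.
- tray: Plywood tray fixed on a steel stand; floor slopes 30 degrees, low edge towards the robot. Origin: on the floor at the foot of the front stops' inner faces, midway across, 50 mm above the desk. x runs up the slope away from the robot, y left, z square out of the floor. Floor: x -10 to 125, y -105 to 105 mm. Two front stops, 38 mm high, 8 thick, inner face x = 0, |y| 40 to 105 mm; open between.
- wide_bay (a point): Where the wide plate's centre lies when home: tray x 55, y +58, z 6 mm; axes as the tray's, plate length along x. The wide bay is 64 mm wide, marked by ribs 8 mm high and 6 mm wide at tray x 0 to 14 and 96 to 118 mm only; free floor between, for the fingers. A plate let go on the slope may stay or slide down to the stop.
- narrow_bay (a point): Where the narrow plate's centre lies when home: tray x 55, y -50, z 6 mm; axes as the tray's, plate length along x. The narrow bay is 44 mm wide, with the same kind of ribs.
- channel_home (a point): Where the channel's centre lies when home on both plates (12 mm thick): tray x 20, y 0, z 24.5 mm; axes as the tray's, channel length along y. The front stops leave an 80 mm opening here for a finger.
- lamp: Aluminium light bar on the same stand. Origin on the desk right under the tray's origin; z up, x level, away from the robot, y left. The bar, 16 mm thick, runs along y at x 71, z 218 mm, on 14 mm posts at x 71, y +155 and -155 mm. A tool held upright at the bays hits it; one leaning back to the robot, square to the tray floor, clears it.
- wide_mid (a point): Centre of the wide plate: loose plain steel plate 110 x 56 x 12 mm with four dark holes marked, about 0.5 kg, lying flat on the desk. x along its length, y across its width, z up. Either way round will do.
- narrow_mid (a point): Centre of the narrow plate: loose plain steel plate 110 x 36 x 12 mm with two dark holes marked, about 0.36 kg, lying flat on the desk. x along its length, y across its width, z up. Either way round will do.
- channel_mid (a point): Centre of the strut channel: loose steel U-section 180 mm long, 40 mm wide, 25 mm high, walls 4 mm, about 0.35 kg, lying open side down on the desk, with four dark slots marked on its back. x along its length, y across, z up. Either way round will do.
- drink_mid (a point): Mid-height of a standing amber drink bottle, 64 mm across, 180 mm high. Bystander.
- tape_mid (a point): Centre of a roll of brown tape lying flat, 100 mm across, 48 mm high. Bystander.
- mug_mid (a point): Mid-height of a white mug, 80 mm across plus its handle, 90 mm high. Bystander.
- wide_plate: The wide plate; origin at the centre of its underside.
- narrow_plate: The narrow plate; origin at the centre of its underside.
- channel: The strut channel; origin at the centre of its underside.
There are look-alikes about, which are no part of the job. Leave any pink look-alike of the channel alone.

How it is judged:
By the outcome, as a careful person would: the job done as asked, in the order asked, and still so for the second after the job is handed in, with the robot touching nothing.
It also fails if it takes over 72 s, if anything falls off the work surface, if the arm or the gripper's body presses on something with over 40 N, if the wrist force passes 120 N, or if a joint passes its speed limit or range.

## Robot

A 6-joint arm with a two-finger parallel gripper is mounted at the origin on the work surface. World frame = base frame: x ahead of the robot, y to its left, z up, the work surface at z = 0. Lengths are in m, angles in rad, forces in N, time in s.
With the tool pointing down it reaches from about 0.375 to 0.975 m from the base axis. Payload 3.8 kg.
Tool frame: the origin (TCP) lies at the very end of the fingers, on their centre line; the grasp point (between the pads) lies 19 mm behind it (arm.hold_point_z is the x of the grasp point in the tool frame, in m); x points along the fingers, y is the direction in which the jaws open and shut, and the axes are right-handed (so a half turn about x gives the same grasp; the last joint's range is limited). The gripper opens to 85 mm and grips with 20 to 120 N. Pads are 22 mm wide; open, the fingers measure 114 mm over their backs; the gripper's body (76 mm by 85 mm) begins 54 mm behind the grasp point. The pads swing forward as they close: fully open they stand 13 mm farther back than shut.
Start: joints at [-1.258, 0.264, 1.604, -0, 1.274, -0.037], TCP at [0.231, -0.634, 0.198] pointing down, gripper open.
Joint ranges: [-2.63, 2.63], [-0.94, 2.18], [0.31, 2.57], [-1.31, 4.45], [0, 2.66], [-2.55, 2.55]. Speed limits (rad/s): [2.57, 2.57, 3.14, 3.14, 3.14, 3.14].

## Interface

Orientations are given as a unit quaternion [w, x, y, z].
In Python, from workcell import arm gives the robot as it stands.
- The arm moves only by the tool move_arm, never from a script. Its argument "rows" is one flat list of numbers, 7 for each row, row after row: the shift along the world's x, y, z in mm, then the turn, a rotation vector about the world's x, y, z in rad, then the finger opening in mm, from 0 to 85.4. In form: [tx, ty, tz, wx, wy, wz, fingers, tx, ty, tz, wx, wy, wz, fingers, ...]. A call has 1 to 12 rows; each row is the pose to reach, as a shift and turn from the pose commanded when the call began; what a row does not reach only later rows make up. A row lasts 1/12 s, in which the tool goes at most 41.7 mm and 7.16 degrees, less where a joint would pass 70% of its speed; a pose out of reach is approached as far as the arm can. A call with a gripper value outside its range is refused whole. The fingers move at their own pace and stop on an object; "squeeze" is the grip in N (left out, the last holds). Time passes only in rows, so rows that repeat a pose let the fingers close. It gives the time, the measured TCP pose, the force and the opening at its end, in the units of the state.
- arm.get_state(): the state, without advancing time (a new reading comes with each control period).
- arm.capture(name): name is "side" or "top"; returns the picture (420x560x3 uint8, red, green, blue); there is no depth.
- arm.get_calibration(name): a dict with "vertical_fov" (degrees; the focal length in pixels is half the picture's height over the tangent of half this angle, whatever the lens; pixels are square), "cx", "cy" (the principal point, pixels), "rvec" (rotation vector, rad) and "tvec" (3), from world to camera coordinates, as OpenCV has them. Camera axes: x right, y down, z forward; pixel columns grow to the right and rows downward; lengths in m; the calibration is good to about 2 mm. A picture is of the moment at which its call begins. get_calibration takes no time and is no camera call.
- arm.hand_in(): hands the job in, once; it reports no verdict.
The state is a dict: "time_s": time; "joint_positions": joint angles; "dq": joint speeds; "tau": joint torques, N m; "position": TCP position; "orientation": TCP orientation; "wrist_force": force on the tool from outside, world axes, zero at the start; "torque": the same for the moment, N m; "width": opening from 0.0 (shut) to 1.0 (fully open).
Only numpy, scipy, OpenCV 4.12 (cv2) and the standard library are available. Lean on these libraries where they do the work, as an engineer would, in place of code of your own. Each camera call takes 0.05 s, during which the arm holds its last target. There are 200 camera calls.

## Working session

There is one attempt and no reset: what is moved stays moved. The work goes in short steps, Python scripts to look and compute and a tool call to move; the robot and the scene stay as the last step left them, time stands still between calls to the robot, and variables do not carry over. Pictures are saved under pics/ and viewed, about 8 in all and at most 12, crops included, and the job is handed in when it is done.

Besides the shell and the picture viewer there is one more tool, called after "Call:" as name(argument=value, ...), one argument or row to a line, values as JSON. move_arm: Moves the arm, as the interface text tells. Its arguments: {"type":"object","properties":{"rows":{"type":"array","items":{"type":"number"}},"squeeze":{"type":"number"}},"required":["rows"]}

```bash
ls; mkdir -p pics
python3 - <<'E'
from workcell import arm
import cv2
print(arm.get_state()); print(arm.hold_point_z)
for n in("side","top"):
    c=arm.get_calibration(n);print(c)
    cv2.imwrite(f"pics/{n}0.png",cv2.cvtColor(arm.capture(n),cv2.COLOR_RGB2BGR))
E
```

```text
pics
{'time_s': 0.0, 'joint_positions': array([-1.25789189e+00,  2.64766818e-01,  1.60537283e+00, -9.70062524e-06,
        1.27369777e+00, -3.68792297e-02]), 'dq': array([-5.13218695e-04, -1.42949363e-03,  6.08211185e-04, -1.08370157e-05,
        4.76122536e-04,  1.41265731e-03]), 'tau': array([ 1.50052809e-03, -5.15105867e+01, -3.67315006e+01, -2.31841177e-04,
        1.29543719e-02, -1.53453834e-05]), 'position': array([ 0.2310793 , -0.63335821,  0.19695353]), 'orientation': array([-0.12225299, -0.69620708, -0.12382429,  0.69643195]), 'wrist_force': array([ 0.40269541, -0.01000362,  0.16524214]), 'torque': array([ 0.00520149, -0.0095276 , -0.0393136 ]), 'width': 0.9990967307737968}
-0.0187
{'vertical_fov': 56.82647103248546, 'cx': 286.4246913267083, 'cy': 204.88521070423775, 'rvec': array([ 0.48600415, -2.64059028,  1.28964116]), 'tvec': array([0.51025696, 0.17871992, 0.91844608])}
{'vertical_fov': 46.649198813385865, 'cx': 276.9998686310661, 'cy': 209.00259182083724, 'rvec': array([ 2.18767295, -2.13937019,  0.15965515]), 'tvec': array([2.00621566e-04, 5.44324591e-01, 1.00441533e+00])}
```

View pics/top0.png

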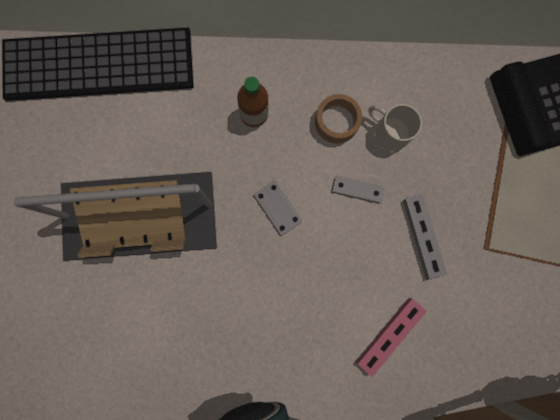

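View pics/side0.png

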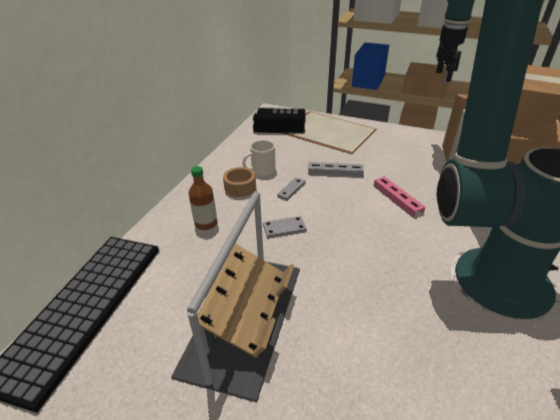

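Top view: wide plate (4 holes) at (277,208), narrow plate (2 holes) at (358,189), grey channel at (424,237). The pink look-alike at (392,337) is to be left alone. Tray is at (130,215) with the bar over it. Bottle (253,103), tape (339,118), mug (402,123). The candidates for the channel are grey (424,237) and pink (392,337), so I choose grey. Next is one close crop of the parts and one of the tray.

Run:
```python
import cv2
t=cv2.imread("pics/top0.png")
cv2.imwrite("pics/c1.png",cv2.resize(t[165:290,245:455],None,fx=3.8,fy=3.8,interpolation=cv2.INTER_CUBIC))
cv2.imwrite("pics/c2.png",cv2.resize(t[165:270,50:225],None,fx=4.5,fy=4.5,interpolation=cv2.INTER_CUBIC))
```

```text
(no output)
```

View pics/c1.png

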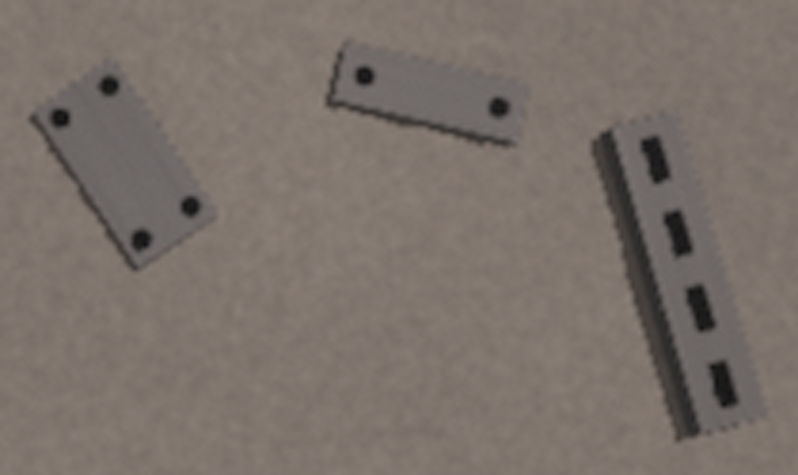

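View pics/c2.png

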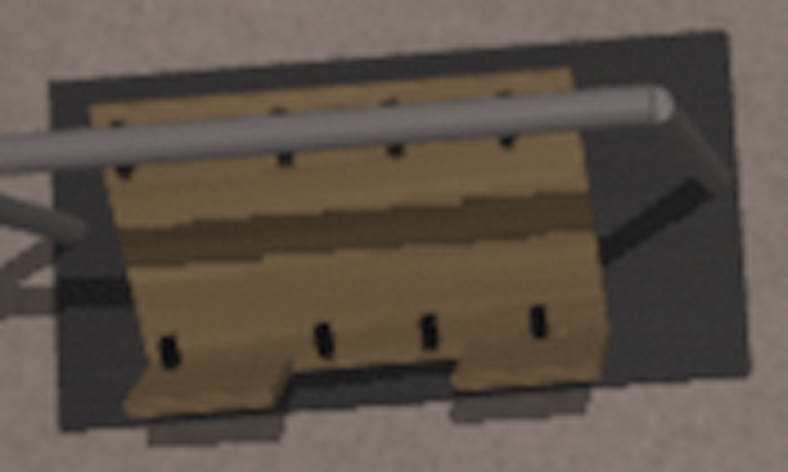

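```bash
cat > h.py <<'E'
import numpy as np, cv2
from workcell import arm
from scipy.spatial.transform import Rotation as R
def cal(n):
    c=arm.get_calibration(n); f=210/np.tan(np.radians(c['vertical_fov']/2))
    return np.array([[f,0,c['cx']],[0,f,c['cy']],[0,0,1]]),c['rvec'],c['tvec']
CAL={n:cal(n) for n in('side','top')}
def proj(n,P):
    K,r,t=CAL[n]; return cv2.projectPoints(np.array(P,float).reshape(-1,1,3),r,t,K,None)[0].reshape(-1,2)
def ray(n,uv,z):
    K,r,t=CAL[n]; M=cv2.Rodrigues(r)[0]; C=-M.T@t
    d=np.c_[uv,np.ones(len(uv))]@np.linalg.inv(K).T@M
    return C+d*((z-C[2])/d[:,2])[:,None]
def uncrop(p,x0,y0,s): return np.array([x0,y0])+(np.array(p,float)+.5)/s-.5
def grab(n,f,x0,x1,y0,y1,s):
    im=cv2.cvtColor(arm.capture(n),cv2.COLOR_RGB2BGR)[y0:y1,x0:x1]
    cv2.imwrite(f,cv2.resize(im,None,fx=s,fy=s,interpolation=cv2.INTER_CUBIC))
E
cat > fit.py <<'E'
from h import *
from scipy.optimize import least_squares
u=lambda p:uncrop(p,245,165,3.8)
W=ray('top',u([(60,118),(109,86),(190,206),(141,239.5)]),.012)
N=ray('top',u([(364,76),(499,107)]),.012)
C=ray('top',u([(655,159),(678,232),(700,308),(724,384)]),.025)
for n,P,d in(('W',W,(W[2]+W[3]-W[0]-W[1])/2),('N',N,N[1]-N[0]),('C',C,C[3]-C[0])):
    print(n,P.mean(0).round(4),'len',np.linalg.norm(d).round(4),'yaw',np.degrees(np.arctan2(d[1],d[0])).round(2))
    print('  in side',proj('side',[P.mean(0)]).round(1))
S=R.from_euler('y',-30,degrees=True)
def tray(p,P): return R.from_euler('z',p[2]).apply(S.apply(np.array(P)/1000.))+[p[0],p[1],.05]
ut=lambda p:uncrop(p,50,165,4.5)
TP=[(125,105,0),(125,-105,0),(-8,105,38),(-8,40,38),(-8,-40,38),(-8,-105,38),(7,93,8),(7,23,8),(7,-25,8),(7,-75,8)]
TU=ut([(90,107),(572,68),(125,417),(273,406),(455,392),(602,380),(170,352),(324,340),(430,331),(539,322)])
r=least_squares(lambda p:(proj('top',tray(p,TP))-TU).ravel(),[.55,.3,0],loss='soft_l1')
print('tray',r.x,np.degrees(r.x[2]));print(r.fun.reshape(-1,2).round(1) if len(r.fun)==20 else '')
print(proj('side',tray(r.x,TP)).round(1))
L=[(71,155,218),(71,-155,218)]
print('lamp top',proj('top',R.from_euler('z',r.x[2]).apply(np.array(L)/1000.)+[r.x[0],r.x[1],0]).round(1))
E
python3 fit.py; python3 -c "
import cv2
t=cv2.imread('pics/side0.png')
cv2.imwrite('pics/c3.png',cv2.resize(t[145:395,170:380],None,fx=2.4*1,fy=2.4,interpolation=cv2.INTER_CUBIC)[:600])"
```

```text
W [0.5509 0.0109 0.012 ] len 0.0839 yaw -145.12
  in side [[283.4 225.4]]
N [ 0.5964 -0.1658  0.012 ] len 0.0801 yaw -101.73
  in side [[290.5 187. ]]
C [ 0.495  -0.3098  0.025 ] len 0.1321 yaw -163.74
  in side [[334.9 166.3]]
tray [0.4686895  0.30733808 0.10130634] 5.8044258072068216
[[-0.1 -0.2]
 [-0.2  0.4]
 [ 0.7 -0.3]
 [ 0.5 -0.4]
 [ 0.1 -0.5]
 [-0.2 -0.4]
 [-0.3  0.3]
 [-0.2  0.2]
 [-0.2  0.4]
 [ 0.   0.5]]
[[192.2 321.5]
 [234.5 243.5]
 [264.  349.5]
 [274.4 319.7]
 [285.4 288. ]
 [293.2 265.5]
 [251.9 345.9]
 [263.5 315.2]
 [270.6 296.5]
 [277.3 278.8]]
lamp top [[ 16.7 201.1]
 [195.2 187.6]]
```

View pics/c3.png

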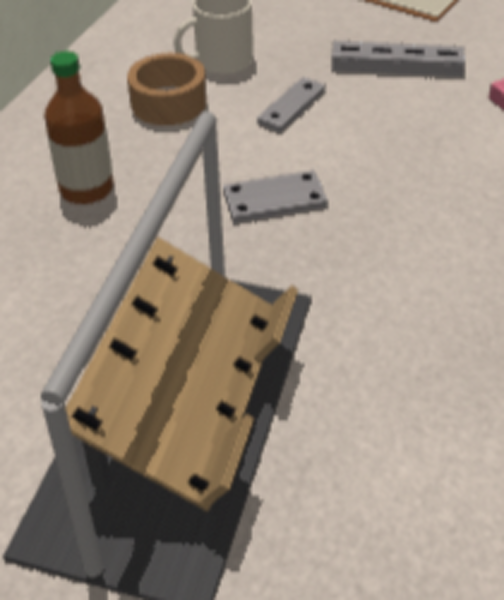

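Crop 3 agrees: the grey 4-slot channel, the 2-hole and the 4-hole plate project within about 1 px in both views. The lengths also match (slot pitch 44 mm, hole spacing 84 and 80 mm). Tray fit residual is at most 0.7 px, yaw 5.8°.

```bash
cat > plan.py <<'E'
from h import *
TO=np.array([.4687,.3073,.05]); TR=R.from_euler('z',.1013)*R.from_euler('y',-30,degrees=True)
def T(x,y,z): return TO+TR.apply(np.array([x,y,z])/1000.)
def orient(ax,ay): # tool x, tool y -> R
    return R.from_matrix(np.c_[ax,ay,np.cross(ax,ay)])
def desk(yawlen): # jaws across a part whose length has this yaw (deg)
    a=np.radians(yawlen); return [orient([0,0,-1],np.array([-np.sin(a),np.cos(a),0])*s) for s in(1,-1)]
def trayo(axis): # 'y' plates, 'x' channel
    v=dict(x=[1.,0,0],y=[0,1.,0])[axis]; return [orient(TR.apply([0,0,-1]),TR.apply(v)*s) for s in(1,-1)]
def cur():
    s=arm.get_state(); q=s['orientation']; return s,np.array(s['position']),R.from_quat([q[1],q[2],q[3],q[0]])
def go(p,rots,label=''):
    s,c,r=cur()
    for o in rots:
        print(label,'shift',((np.array(p)-c)*1000).round(1),'rotvec',(o*r.inv()).as_rotvec().round(3))
def show():
    s,c,r=cur(); rel=TR.inv().apply(c-TO)*1000
    print('t',round(s['time_s'],2),'q',s['joint_positions'].round(2),'pos',c.round(4),'tray',rel.round(1),'F',s['wrist_force'].round(1),'w',round(s['width']*85.4,1))
E
python3 - <<'E'
from plan import *
show(); s,c,r=cur(); print(r.as_matrix().round(3))
go([.5509,.0109,.10],desk(34.88),'W')
go([.5509,.0109,.10],trayo('y'),'traytilt')
E
```

```text
t 0.1 q [-1.26  0.26  1.61 -0.    1.27 -0.04] pos [ 0.2311 -0.6334  0.1971] tray [-213.6 -911.9  293.1] F [0.4 0.8 0. ] w 85.6
[[-0.001  0.343 -0.939]
 [ 0.002 -0.939 -0.343]
 [-1.    -0.002 -0.   ]]
W shift [319.8 644.3 -97.1] rotvec [-1.000e-03  3.000e-03 -2.883e+00]
W shift [319.8 644.3 -97.1] rotvec [-0.002 -0.001  0.259]
traytilt shift [319.8 644.3 -97.1] rotvec [-0.737 -0.172  2.802]
traytilt shift [319.8 644.3 -97.1] rotvec [ 0.115 -0.512 -0.243]
```

Call:
move_arm(
  rows=[320,644,-40,0,0,0.259,70,320,644,-40,0,0,0.259,70,320,644,-40,0,0,0.259,70,320,644,-40,0,0,0.259,70,320,644,-40,0,0,0.259,70,320,644,-40,0,0,0.259,70,320,644,-40,0,0,0.259,70,320,644,-40,0,0,0.259,70,320,644,-40,0,0,0.259,70,320,644,-40,0,0,0.259,70,320,644,-40,0,0,0.259,70,320,644,-40,0,0,0.259,70],
  squeeze=80,
)

```text
time_s: 1.1
position: [0.4536, -0.185, 0.1702]
orientation: [-0.212, -0.675, -0.212, 0.675]
wrist_force: [0.9, -0.6, -0.0]
width: 0.813
```

Run:
```python
from plan import *
show(); go([.5509,.0109,.04],desk(34.88),'W')
```

```text
t 1.1 q [-0.44 -0.07  2.02 -0.    1.19  0.52] pos [ 0.4536 -0.185   0.1702] tray [   4.  -488.2  136.5] F [ 0.9 -0.6 -0. ] w 69.5
W shift [  97.3  195.9 -130.2] rotvec [-0.     0.    -3.141]
W shift [  97.3  195.9 -130.2] rotvec [-0. -0.  0.]
```

Call:
move_arm(
  rows=[97,196,-60,0,0,0,70,97,196,-60,0,0,0,70,97,196,-60,0,0,0,70,97,196,-60,0,0,0,70,97,196,-60,0,0,0,70,97,196,-130,0,0,0,70,97,196,-130,0,0,0,70,97,196,-130,0,0,0,70,97,196,-130,0,0,0,70],
)

```text
time_s: 1.85
position: [0.5474, 0.0094, 0.0378]
orientation: [-0.212, -0.672, -0.213, 0.677]
wrist_force: [1.0, -0.5, 0.3]
width: 0.823
```

Run:
```python
from plan import *
show(); go([.5509,.0109,.001],desk(34.88),'W')
s,c,r=cur(); print(proj('top',[c]),proj('side',[c]))
grab('top','pics/w1.png',220,350,150,260,4.5)
a=cv2.imread('pics/w1.png'); grab('side','pics/w2.png',230,340,160,270,4.5)
b=cv2.imread('pics/w2.png'); h=495
cv2.imwrite('pics/w3.png',cv2.resize(np.hstack([a,b]),None,fx=.74,fy=.74))
```

```text
t 1.85 q [-0.03  0.19  2.02 -0.    0.94  0.93] pos [0.5474 0.0094 0.0378] tray [  35.6 -304.3  -34.6] F [ 1.  -0.5  0.3] w 70.3
W shift [  3.5   1.5 -36.8] rotvec [ 0.011 -0.     3.14 ]
W shift [  3.5   1.5 -36.8] rotvec [-0.    -0.007 -0.001]
[[278.42481379 207.38675241]] [[284.78820879 218.06705637]]
```

View pics/w3.png

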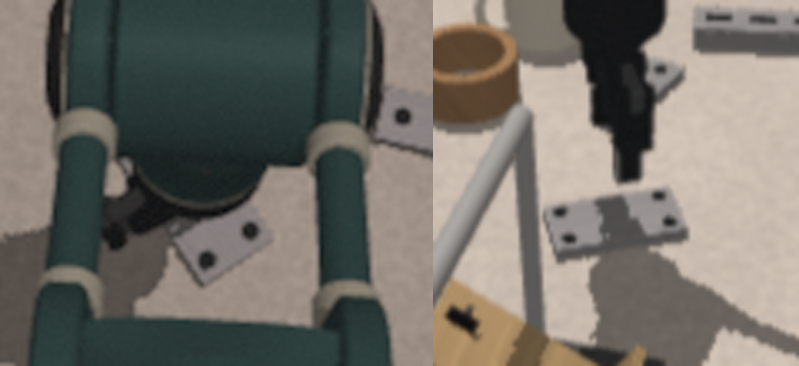

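Side picture: fingertips at about (288,214) just over the plate's middle; plate undisturbed. Going down.

Call:
move_arm(
  rows=[0,0,-30,0,0,0,70,0,0,-30,0,0,0,70,0,0,-30,0,0,0,70,0,0,-30,0,0,0,70,0,0,-30,0,0,0,70],
)

```text
time_s: 2.37
position: [0.5522, 0.0085, 0.0128]
orientation: [0.212, 0.676, 0.211, -0.673]
wrist_force: [0.5, -0.7, 0.0]
width: 0.817
```

Run:
```python
from plan import *
show(); go([.5509,.0109,.001],desk(34.88)[1:],'W')
```

```text
t 2.37 q [-0.03  0.22  2.03  0.    0.89  0.93] pos [0.5522 0.0085 0.0128] tray [  27.1 -305.8  -58.6] F [ 0.5 -0.7  0. ] w 69.7
W shift [ -1.3   2.4 -11.8] rotvec [0.    0.004 0.001]
```

Call:
move_arm(
  rows=[0,0,-8,0,0,0,70,0,0,-9,0,0,0,70,0,0,-10,0,0,0,70,0,0,-11,0,0,0,70,0,0,-12,0,0,0,70,0,0,-12,0,0,0,70],
)

```text
time_s: 2.87
position: [0.5503, 0.009, -0.0018]
orientation: [-0.212, -0.674, -0.212, 0.675]
wrist_force: [-0.5, -0.7, -0.4]
width: 0.822
```

Run:
```python
from plan import *
for i in range(3):
    show(); arm.capture('top') 
go([.5509,.0109,.001],desk(34.88)[1:],'W')
```

```text
t 2.87 q [-0.03  0.24  2.04  0.    0.86  0.93] pos [ 0.5503  0.009  -0.0018] tray [  18.3 -305.   -70.3] F [-0.5 -0.7 -0.4] w 70.2
t 2.92 q [-0.03  0.24  2.04  0.    0.86  0.93] pos [ 0.5503  0.009  -0.0017] tray [  18.4 -305.   -70.3] F [ 0.6 -0.5 -0.5] w 70.3
t 2.97 q [-0.03  0.24  2.04 -0.    0.86  0.93] pos [ 0.5504  0.009  -0.0016] tray [  18.5 -305.   -70.2] F [-0.3 -0.6  0.3] w 70.0
W shift [0.4 1.9 2.5] rotvec [ 0. -0. -0.]
```

Call:
move_arm(
  rows=[0.5,1.9,-1,0,0,0,70,0.5,1.9,-1,0,0,0,66,0.5,1.9,-1,0,0,0,62,0.5,1.9,-1,0,0,0,58,0.5,1.9,-1,0,0,0,50,0.5,1.9,-1,0,0,0,45,0.5,1.9,-1,0,0,0,45],
)

```text
time_s: 3.6
position: [0.551, 0.0108, -0.0025]
orientation: [0.212, 0.675, 0.212, -0.675]
wrist_force: [0.2, 0.0, -0.1]
width: 0.526
```

Run:
```python
from plan import *
show()
```

```text
t 3.6 q [-0.03  0.24  2.04  0.    0.86  0.94] pos [ 0.551   0.0108 -0.0025] tray [  18.7 -303.3  -71.4] F [ 0.2  0.  -0.1] w 44.9
```

Run:
```python
from plan import *
s,c,r=cur(); print(proj('top',[c]),proj('side',[c]))
grab('top','pics/w1.png',220,350,150,260,4.5)
a=cv2.imread('pics/w1.png'); grab('side','pics/w2.png',230,340,160,270,4.5)
b=cv2.imread('pics/w2.png')
cv2.imwrite('pics/w4.png',cv2.resize(np.hstack([a,b]),None,fx=.74,fy=.74))
```

```text
[[277.40174567 208.13290094]] [[283.45995568 229.32044038]]
```

View pics/w4.png

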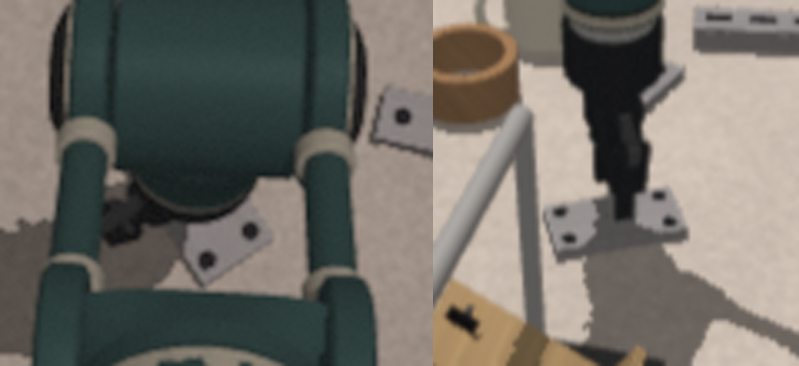

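Run:
```python
from plan import *
s,c,r=cur(); y=r.as_matrix()[:,1]; x=r.as_matrix()[:,0]
off=lambda uv:((uv-[230,160])*3.33+[433,0]).round(0)
for k in(-1,1):
  for sb in (0,10,15,20,25): print(k,sb,off(proj('side',[c+y*k*.0225-x*sb/1000,c+y*k*.037-x*sb/1000])).tolist())
print(off(proj('side',[c])))
```

```text
-1 0 [[618.0, 249.0], [622.0, 260.0]]
-1 10 [[617.0, 239.0], [622.0, 251.0]]
-1 15 [[617.0, 235.0], [622.0, 247.0]]
-1 20 [[617.0, 230.0], [622.0, 242.0]]
-1 25 [[617.0, 226.0], [622.0, 237.0]]
1 0 [[605.0, 214.0], [601.0, 203.0]]
1 10 [[605.0, 205.0], [601.0, 194.0]]
1 15 [[605.0, 200.0], [601.0, 189.0]]
1 20 [[604.0, 195.0], [600.0, 185.0]]
1 25 [[604.0, 191.0], [600.0, 180.0]]
[[611. 231.]]
```

Run:
```python
from plan import *
grab('side','pics/w5.png',240,320,140,250,5.4)
a=cv2.imread('pics/w5.png')
s,c,r=cur(); y=r.as_matrix()[:,1]; x=r.as_matrix()[:,0];z=np.cross(x,y)
for k,col in((-1,(0,0,255)),(1,(255,120,0))):
    P=[c+y*k*.0225+z*q*.011-x*sb for q in(-1,1) for sb in (0,.02)]
    for p in (proj('side',P)-[240,140]+.5)*5.4: cv2.circle(a,tuple(int(v) for v in p),3,col,-1)
a=cv2.convertScaleAbs(a,alpha=1.5,beta=20)
cv2.imwrite('pics/w5.png',a)
```

```text
(no output)
```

View pics/w5.png

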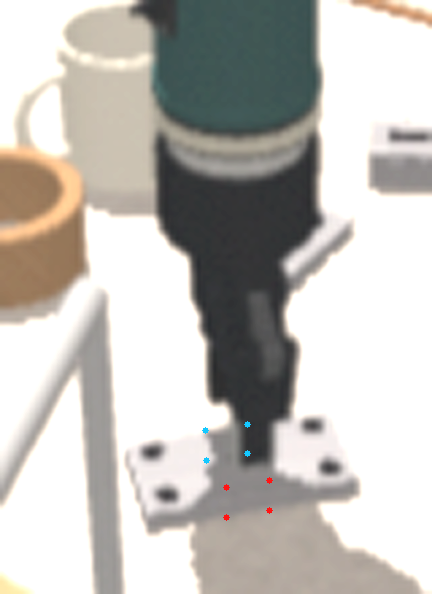

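The near fingertip ends at (255,465), about 30 mm higher than the reported TCP predicts, and it closed above the plate. So the reported height doesn't fit the picture. I'll reopen and feel for the surface.

Call:
move_arm(
  rows=[0,0,0,0,0,0,70,0,0,0,0,0,0,70,0,0,0,0,0,0,70,0,0,-3,0,0,0,70,0,0,-5,0,0,0,70,0,0,-7,0,0,0,70,0,0,-9,0,0,0,70,0,0,-11,0,0,0,70,0,0,-13,0,0,0,70,0,0,-13,0,0,0,70],
)

```text
time_s: 4.58
position: [0.5505, 0.0109, -0.0161]
orientation: [-0.212, -0.674, -0.212, 0.675]
wrist_force: [-1.0, 0.0, 0.2]
width: 0.819
```

Run:
```python
from plan import *
show()
```

```text
t 4.58 q [-0.03  0.26  2.05 -0.    0.83  0.94] pos [ 0.5505  0.0109 -0.0161] tray [  11.5 -303.2  -82.9] F [-1.   0.   0.2] w 69.9
```

Call:
move_arm(
  rows=[0,0,-2,0,0,0,70,0,0,-4,0,0,0,70,0,0,-6,0,0,0,70,0,0,-8,0,0,0,70,0,0,-9,0,0,0,70,0,0,-10,0,0,0,70,0,0,-10,0,0,0,70],
)

```text
time_s: 5.17
position: [0.5508, 0.0109, -0.0258]
orientation: [-0.212, -0.674, -0.212, 0.675]
wrist_force: [0.7, 0.9, 0.7]
width: 0.82
```

Run:
```python
from plan import *
show()
grab('side','pics/w6.png',240,320,140,250,5.4)
a=cv2.convertScaleAbs(cv2.imread('pics/w6.png'),alpha=1.3,beta=10)
grab('top','pics/w7.png',225,335,160,270,5.4)
b=cv2.convertScaleAbs(cv2.imread('pics/w7.png'),alpha=1.3,beta=10)
cv2.imwrite('pics/w6.png',cv2.resize(np.hstack([a,b]),None,fx=.77,fy=.77))
```

```text
t 5.17 q [-0.03  0.28  2.05  0.    0.82  0.94] pos [ 0.5508  0.0109 -0.0258] tray [   6.9 -303.2  -91.4] F [0.7 0.9 0.7] w 70.0
```

View pics/w6.png

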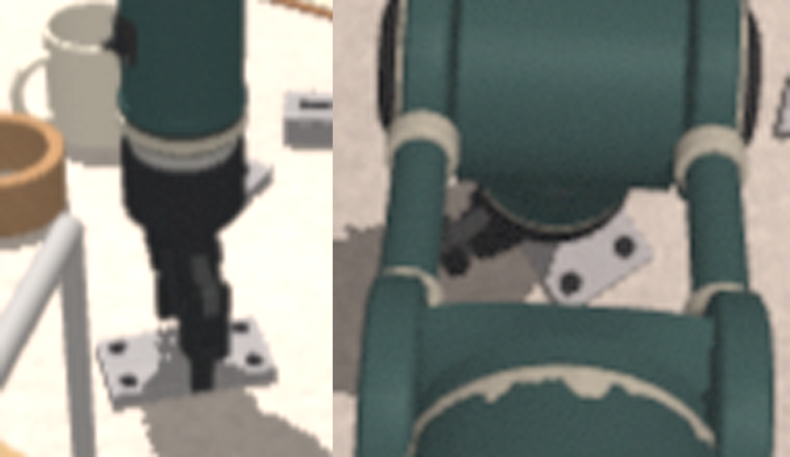

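Call:
move_arm(
  rows=[0,0,-2,0,0,0,70,0,0,-4,0,0,0,70,0,0,-5,0,0,0,70,0,0,-6,0,0,0,70,0,0,-7,0,0,0,70,0,0,-7,0,0,0,70],
)

```text
time_s: 5.77
position: [0.5507, 0.0109, -0.0328]
orientation: [-0.212, -0.674, -0.212, 0.675]
wrist_force: [-0.1, 0.1, 0.2]
width: 0.818
```

Call:
move_arm(
  rows=[0,0,-1,0,0,0,70,0,0,-2,0,0,0,70,0,0,-2,0,0,0,70],
)

```text
time_s: 6.02
position: [0.5508, 0.0109, -0.0347]
orientation: [-0.212, -0.675, -0.212, 0.675]
wrist_force: [-0.1, 0.7, -0.0]
width: 0.824
```

Call:
move_arm(
  rows=[0,0,-1,0,0,0,70,0,0,-2,0,0,0,70,0,0,-2,0,0,0,70],
)

```text
time_s: 6.27
position: [0.5508, 0.0109, -0.0367]
orientation: [-0.212, -0.674, -0.212, 0.675]
wrist_force: [0.1, -0.9, -0.4]
width: 0.819
```

Call:
move_arm(
  rows=[0,0,-1,0,0,0,70,0,0,-2,0,0,0,70,0,0,-2,0,0,0,70],
)

```text
time_s: 6.52
position: [0.5508, 0.0108, -0.0387]
orientation: [-0.212, -0.674, -0.212, 0.675]
wrist_force: [-0.2, 0.0, -1.1]
width: 0.819
```

Call:
move_arm(
  rows=[0,0,-1,0,0,0,70,0,0,-2,0,0,0,70,0,0,-2,0,0,0,70],
)

```text
time_s: 6.77
position: [0.551, 0.0109, -0.0406]
orientation: [0.212, 0.675, 0.212, -0.675]
wrist_force: [-0.5, -0.1, 0.5]
width: 0.814
```

Call:
move_arm(
  rows=[0,0,-1,0,0,0,70,0,0,-2,0,0,0,70,0,0,-2,0,0,0,70],
)

```text
time_s: 7.02
position: [0.5511, 0.0108, -0.0407]
orientation: [-0.212, -0.674, -0.212, 0.675]
wrist_force: [-5.7, 0.4, 13.5]
width: 0.82
```

Desk contact at reported z −40.6 mm with 13.5 N. I'll raise 5 mm, since the pads swing forward as they close, and grip.

Call:
move_arm(
  rows=[0,0,5,0,0,0,70,0,0,6,0,0,0,62,0,0,6,0,0,0,50,0,0,6,0,0,0,45,0,0,6,0,0,0,45,0,0,6,0,0,0,45,0,0,6,0,0,0,45],
)

```text
time_s: 7.6
position: [0.5525, 0.0105, -0.0349]
orientation: [0.213, 0.675, 0.212, -0.674]
wrist_force: [-1.3, -1.5, 10.7]
width: 0.631
```

Run:
```python
from plan import *
show()
```

```text
t 7.6 q [-0.03  0.29  2.05 -0.    0.8   0.94] pos [ 0.5525  0.0105 -0.0349] tray [   3.8 -303.8 -100.2] F [-1.3 -1.5 10.7] w 53.9
```

Gripped at 53.9 mm; fingertips are level with the desk at reported z = −35 mm. Lifting and retreating in front of the lamp post.

Call:
move_arm(
  rows=[0,0,40,0,0,0,45,0,0,80,0,0,0,45,0,0,120,0,0,0,45,-30,15,150,0,0,0,45,-60,40,180,0,0,0,45,-90,60,200,0,0,0,45,-110,80,210,0,0,0,45,-120,90,210,0,0,0,45,-120,90,210,0,0,0,45,-120,90,210,0,0,0,45],
)

```text
time_s: 8.43
position: [0.4299, 0.1011, 0.1726]
orientation: [-0.213, -0.674, -0.213, 0.675]
wrist_force: [-0.2, 0.2, -4.0]
width: 0.627
```

Run:
```python
from plan import *
show()
for nm,P in(('A tool',T(20,58,110-35)),('B z',T(20,58,110)-[0,0,.035])): go(P,trayo('y')[1:],nm)
```

```text
t 8.43 q [ 0.17 -0.17  2.11 -0.    1.21  1.14] pos [0.4299 0.1011 0.1726] tray [   9.8 -201.2  135.9] F [-0.2  0.2 -4. ] w 53.5
A tool shift [ 12.9 261.8 -47.6] rotvec [ 0.185 -0.497 -0.498]
B z shift [ -4.5 260.1 -52.3] rotvec [ 0.185 -0.497 -0.498]
```

Call:
move_arm(
  rows=[0,130,-20,0.1,-0.25,-0.25,45,0,130,-20,0.1,-0.25,-0.25,45,0,130,-20,0.1,-0.25,-0.25,45,0,261,-40,0.185,-0.497,-0.498,45,0,261,-40,0.185,-0.497,-0.498,45,0,261,-40,0.185,-0.497,-0.498,45,0,261,-40,0.185,-0.497,-0.498,45,0,261,-40,0.185,-0.497,-0.498,45,0,261,-40,0.185,-0.497,-0.498,45,0,261,-40,0.185,-0.497,-0.498,45],
)

```text
time_s: 9.27
position: [0.4438, 0.3493, 0.142]
orientation: [0.028, 0.855, 0.062, -0.514]
wrist_force: [-0.2, -0.6, -3.6]
width: 0.63
```

Run:
```python
from plan import *
show(); go([0,0,0],trayo('y')[1:])
s,c,r=cur(); M=r.as_matrix(); x,y=M[:,0],M[:,1]; z=np.cross(x,y)
grab('side','pics/w8.png',170,380,170,370,3.0)
a=cv2.convertScaleAbs(cv2.imread('pics/w8.png'),alpha=1.3,beta=10)
for off,col in((-.035*x,(0,0,255)),(np.array([0,0,.035]),(255,80,0))):
    P=[c+off+z*i*.055+y*j*.028-x*h for h in (0,.012) for i,j in((1,1),(1,-1),(-1,-1),(-1,1))]
    q=((proj('side',P)-[170,170]+.5)*3).astype(int)
    for k in(0,4): cv2.polylines(a,[q[k:k+4].reshape(-1,1,2)],True,col,1)
cv2.imwrite('pics/w8.png',a)
```

```text
t 9.27 q [ 0.81 -0.15  2.23 -0.45  0.71  2.55] pos [0.4438 0.3493 0.142 ] tray [28.2 44.3 89.9] F [-0.2 -0.6 -3.6] w 53.8
 shift [-443.8 -349.3 -142. ] rotvec [-0.012 -0.037 -0.033]
```

View pics/w8.png

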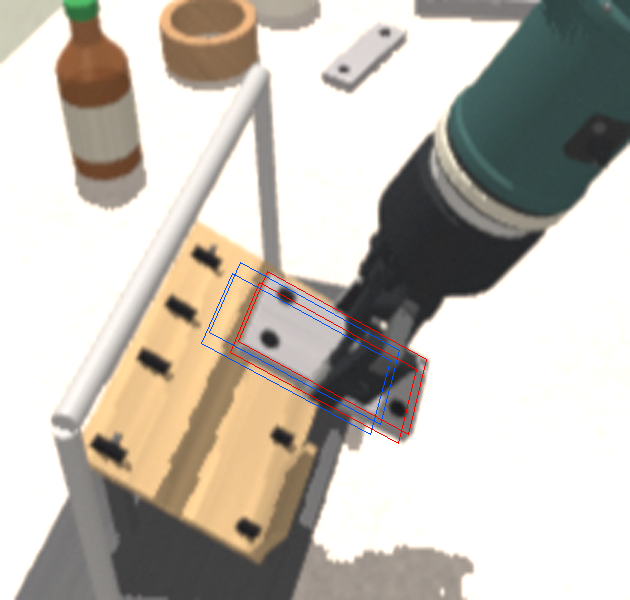

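Red (the offset lies along the tool: fingertip 35 mm behind the reported TCP) fits the plate, so I use that. J6 is at its limit here; further in it should ease, so I check over the bay.

Run:
```python
from plan import *
go(T(60,58,45-35),trayo('y')[1:])
```

```text
shift [ 65.9  22.3 -53.2] rotvec [-0.011 -0.037 -0.031]
```

Call:
move_arm(
  rows=[30,10,-20,-0.011,-0.037,-0.031,45,66,22,-53,-0.011,-0.037,-0.031,45,66,22,-53,-0.011,-0.037,-0.031,45,66,22,-53,-0.011,-0.037,-0.031,45,66,22,-53,-0.011,-0.037,-0.031,45],
)

```text
time_s: 9.73
position: [0.517, 0.3579, 0.0963]
orientation: [0.026, 0.857, 0.054, -0.512]
wrist_force: [-0.3, 1.1, -2.4]
width: 0.632
```

Run:
```python
from plan import *
show();go(T(60,58,45-35),trayo('y')[1:])
```

```text
t 9.73 q [ 0.73  0.03  2.17 -0.5   0.58  2.55] pos [0.517  0.3579 0.0963] tray [69.2 45.4 13.6] F [-0.3  1.1 -2.4] w 53.9
 shift [-7.4 11.9 -7.7] rotvec [-0.007 -0.029 -0.018]
```

J6 stays at its limit, so I set the plate back on the desk and take it the other way round (half turn).

Call:
move_arm(
  rows=[-40,0,25,0,0,0,45,-75,0,50,0,0,0,45,-87,-40,76,-0.04,0.12,0.12,45,-87,-80,76,-0.08,0.24,0.24,45,-87,-120,76,-0.12,0.36,0.36,45,-87,-160,76,-0.16,0.44,0.44,45,-87,-200,76,-0.18,0.465,0.48,45,-87,-257,76,-0.18,0.465,0.48,45,-87,-257,76,-0.18,0.465,0.48,45,-87,-257,76,-0.18,0.465,0.48,45],
)

```text
time_s: 10.57
position: [0.4313, 0.106, 0.1768]
orientation: [0.208, 0.676, 0.217, -0.673]
wrist_force: [2.3, -0.3, -3.4]
width: 0.629
```

Run:
```python
from plan import *
show();go([.551,.0109,.0],desk(34.88)[1:])
```

```text
t 10.57 q [ 0.17 -0.17  2.1   0.01  1.21  1.13] pos [0.4313 0.106  0.1768] tray [  13.6 -196.4  138.6] F [ 2.3 -0.3 -3.4] w 53.7
 shift [ 119.7  -95.1 -176.8] rotvec [-0.013 -0.    -0.002]
```

Call:
move_arm(
  rows=[40,-30,-40,-0.013,0,0,45,80,-60,-80,-0.013,0,0,45,119,-92,-120,-0.013,0,0,45,119,-92,-170,-0.013,0,0,45,119,-92,-190,-0.013,0,0,45,119,-92,-200,-0.013,0,0,45,119,-92,-200,-0.013,0,0,45],
)

```text
time_s: 11.15
position: [0.5453, 0.0139, -0.0308]
orientation: [-0.21, -0.671, -0.211, 0.679]
wrist_force: [-2.6, 0.0, -4.9]
width: 0.628
```

Run:
```python
from plan import *
show();go([.551,.0109,-.035],desk(34.88)[1:])
```

```text
t 11.15 q [-0.02  0.28  2.06 -0.    0.81  0.95] pos [ 0.5453  0.0139 -0.0308] tray [-1.000e-01 -2.996e+02 -9.330e+01] F [-2.6  0.  -4.9] w 53.6
 shift [ 5.7 -3.  -4.2] rotvec [ 0.001 -0.01   0.004]
```

Call:
move_arm(
  rows=[0,0,-1,0,0,0,45,0,0,-2,0,0,0,45,0,0,-2,0,0,0,45],
)

```text
time_s: 11.4
position: [0.551, 0.016, -0.0246]
orientation: [0.212, 0.676, 0.211, -0.674]
wrist_force: [0.1, -0.4, -3.5]
width: 0.629
```

Run:
```python
from plan import *
show();go([.551,.0109,-.035],desk(34.88)[1:])
```

```text
t 11.4 q [-0.02  0.27  2.05 -0.    0.81  0.95] pos [ 0.551   0.016  -0.0246] tray [   8.1 -298.1  -90.8] F [ 0.1 -0.4 -3.5] w 53.8
 shift [ -0.   -5.1 -10.4] rotvec [0.001 0.003 0.002]
```

Overshoot has settled; plate now about 10 mm up. Lower, release, and go straight up.

Call:
move_arm(
  rows=[0,0,-5,0,0,0,45,0,0,-8,0,0,0,45,0,0,-10,0,0,0,45,0,0,-10.5,0,0,0,45,0,0,-10.5,0,0,0,45,0,0,-9.5,0,0,0,72,0,0,-9.5,0,0,0,72,0,0,-9.5,0,0,0,72,0,0,10,0,0,0,72,0,0,30,0,0,0,72,0,0,40,0,0,0,72],
)

```text
time_s: 12.32
position: [0.5508, 0.0156, 0.0147]
orientation: [0.212, 0.675, 0.211, -0.674]
wrist_force: [1.9, 0.1, 0.7]
width: 0.84
```

Call:
move_arm(
  rows=[0,0,0,0,0,1.25,72,0,0,0,0,0,1.25,72,0,0,0,0,0,1.25,72,0,0,0,0,0,1.25,72,0,0,0,0,0,1.25,72,0,0,0,0,0,1.25,72,0,0,0,0,0,1.25,72,0,0,0,0,0,1.25,72,0,0,0,0,0,1.25,72,0,0,0,0,0,1.25,72],
)

```text
time_s: 13.15
position: [0.5495, 0.0156, 0.0126]
orientation: [0.568, 0.422, 0.567, -0.422]
wrist_force: [-0.2, 0.5, 0.0]
width: 0.84
```

Call:
move_arm(
  rows=[0,0,0,0,0,1.25,72,0,0,0,0,0,1.25,72,0,0,0,0,0,1.25,72,0,0,0,0,0,1.25,72,0,0,0,0,0,1.25,72,0,0,0,0,0,1.25,72,0,0,0,0,0,1.25,72,0,0,0,0,0,1.25,72,0,0,0,0,0,1.25,72,0,0,0,0,0,1.25,72],
)

```text
time_s: 13.98
position: [0.5495, 0.0156, 0.0126]
orientation: [0.708, 0.01, 0.706, -0.01]
wrist_force: [-0.7, 0.3, -1.1]
width: 0.844
```

Call:
move_arm(
  rows=[0,0,0,0,0,0.641,72,0,0,0,0,0,0.641,72,0,0,0,0,0,0.641,72,0,0,0,0,0,0.641,72,0,0,0,0,0,0.641,72,0,0,0,0,0,0.641,72,0,0,0,0,0,0.641,72],
)

```text
time_s: 14.57
position: [0.5495, 0.0156, 0.0127]
orientation: [0.676, -0.21, 0.675, 0.21]
wrist_force: [0.6, -0.3, 0.5]
width: 0.843
```

Run:
```python
from plan import *
show();go([.551,.016,-.035],desk(34.88)[:1])
```

```text
t 14.57 q [-0.02  0.22  2.04  0.    0.89 -2.19] pos [0.5495 0.0156 0.0127] tray [  25.4 -298.3  -57.7] F [ 0.6 -0.3  0.5] w 72.0
 shift [  1.5   0.4 -47.7] rotvec [-0.001  0.002  0.005]
```

Call:
move_arm(
  rows=[1.5,0,-25,0,0,0,72,1.5,0,-40,0,0,0,72,1.5,0,-46,0,0,0,72,1.5,0,-46,0,0,0,72,1.5,0,-46,0,0,0,62,1.5,0,-46,0,0,0,50,1.5,0,-46,0,0,0,45,1.5,0,-46,0,0,0,45,1.5,0,-46,0,0,0,45],
)

```text
time_s: 15.32
position: [0.5519, 0.0157, -0.0319]
orientation: [0.676, -0.211, 0.674, 0.211]
wrist_force: [-1.9, 1.6, 5.9]
width: 0.621
```

Run:
```python
from plan import *
show()
```

```text
t 15.32 q [-0.02  0.28  2.05  0.    0.8  -2.19] pos [ 0.5519  0.0157 -0.0319] tray [   5.2 -298.5  -97.5] F [-1.9  1.6  5.9] w 53.0
```

Call:
move_arm(
  rows=[0,0,40,0,0,0,45,0,0,80,0,0,0,45,0,0,120,0,0,0,45,-30,15,150,0,0,0,45,-60,40,180,0,0,0,45,-90,60,200,0,0,0,45,-120,90,205,0,0,0,45,-120,130,205,0,0,0,45,-120,160,205,0,0,0,45,-120,160,205,0,0,0,45],
)

```text
time_s: 16.15
position: [0.4299, 0.1811, 0.1723]
orientation: [0.676, -0.211, 0.673, 0.214]
wrist_force: [0.4, -0.2, -4.0]
width: 0.626
```

Run:
```python
from plan import *
show()
go(T(25,58,75),trayo('y')[:1])
go(T(60,58,10-35),trayo('y')[:1])
```

```text
t 16.15 q [ 0.34 -0.12  2.07  0.    1.19 -1.84] pos [0.4299 0.1811 0.1723] tray [  16.7 -121.6  131.6] F [ 0.4 -0.2 -4. ] w 53.4
 shift [ 17.2 182.3 -44.9] rotvec [ 0.18  -0.491 -0.498]
 shift [  97.1  190.4 -114. ] rotvec [ 0.18  -0.491 -0.498]
```

Call:
move_arm(
  rows=[0,80,-20,0.08,-0.24,-0.24,45,0,80,-20,0.08,-0.24,-0.24,45,10,180,-44,0.18,-0.491,-0.498,45,10,180,-44,0.18,-0.491,-0.498,45,10,180,-44,0.18,-0.491,-0.498,45,10,180,-44,0.18,-0.491,-0.498,45,10,180,-44,0.18,-0.491,-0.498,45,10,180,-44,0.18,-0.491,-0.498,45,10,180,-44,0.18,-0.491,-0.498,45],
)

```text
time_s: 16.9
position: [0.4377, 0.3547, 0.1243]
orientation: [0.863, -0.026, 0.503, 0.041]
wrist_force: [-0.5, 0.0, -5.2]
width: 0.622
```

Run:
```python
from plan import *
show()
go(T(62,58,25-32),trayo('y')[:1])
```

```text
t 16.9 q [ 0.87 -0.11  2.25 -0.57  0.7  -0.41] pos [0.4377 0.3547 0.1243] tray [14.6 50.3 77.4] F [-0.5  0.  -5.2] w 53.1
 shift [ 82.   16.1 -49.4] rotvec [ 0.004 -0.007  0.004]
```

Call:
move_arm(
  rows=[35,5,-15,0,0,0,45,70,10,-35,0,0,0,45,80,10,-50,0,0,0,45,80,10,-52,0,0,0,45,80,10,-52,0,0,0,45,80,10,-52,0,0,0,45,80,10,-52,0,0,0,45],
)

```text
time_s: 17.48
position: [0.5208, 0.3656, 0.0765]
orientation: [0.864, -0.024, 0.501, 0.042]
wrist_force: [0.8, 0.2, -3.2]
width: 0.622
```

Run:
```python
from plan import *
show()
go(T(60,58,3-32),trayo('y')[:1])
```

```text
t 17.48 q [ 0.75  0.08  2.17 -0.61  0.56 -0.44] pos [0.5208 0.3656 0.0765] tray [63.2 52.7 -5.9] F [ 0.8  0.2 -3.2] w 53.1
 shift [  8.2   6.2 -21.6] rotvec [-0.    -0.004  0.005]
```

Call:
move_arm(
  rows=[0,5.5,0,0,-0.004,0.005,45,4,6,-10,0,-0.004,0.005,45,8,6.2,-18,0,-0.004,0.005,45,8.2,6.2,-21.5,0,-0.004,0.005,45,8.2,6.2,-21.5,0,-0.004,0.005,45,8.2,6.2,-21.5,0,-0.004,0.005,45],
)

```text
time_s: 17.98
position: [0.5288, 0.3718, 0.0537]
orientation: [0.865, -0.026, 0.5, 0.044]
wrist_force: [-1.9, -0.2, -1.6]
width: 0.62
```

Run:
```python
from plan import *
show()
go(T(60,58,-32),trayo('y')[:1])
```

```text
t 17.98 q [ 0.75  0.13  2.17 -0.66  0.51 -0.39] pos [0.5288 0.3718 0.0537] tray [ 59.3  58.1 -29.9] F [-1.9 -0.2 -1.6] w 53.0
 shift [ 1.6  0.1 -1.5] rotvec [ 0.001 -0.001 -0.   ]
```

Call:
move_arm(
  rows=[-1.2,0,-1.8,0,0,0,45,-2,0,-2.4,0,0,0,45,-2.9,0,-2.9,0,0,0,45,-3.7,-0.1,-3.3,0,0,0,45,-3.7,-0.1,-3.3,0,0,0,45],
)

```text
time_s: 18.4
position: [0.5266, 0.3723, 0.0522]
orientation: [0.865, -0.025, 0.499, 0.044]
wrist_force: [4.8, 0.7, -2.1]
width: 0.626
```

Run:
```python
from plan import *
show(); print('tray F',TR.inv().apply(arm.get_state()['wrist_force']).round(1))
```

```text
t 18.4 q [ 0.76  0.13  2.17 -0.68  0.51 -0.37] pos [0.5266 0.3723 0.0522] tray [ 56.7  58.8 -30.2] F [ 4.8  0.7 -2.1] w 53.4
tray F [ 3.1  0.2 -4.3]
```

Call:
move_arm(
  rows=[0.5,0,-0.9,0,0,0,45,1,0.1,-1.7,0,0,0,45,1,0.1,-1.7,0,0,0,45],
)

```text
time_s: 18.65
position: [0.527, 0.3724, 0.0515]
orientation: [0.865, -0.025, 0.499, 0.044]
wrist_force: [-7.0, -4.5, 11.1]
width: 0.621
```

Run:
```python
from plan import *
show(); print('tray F',TR.inv().apply(arm.get_state()['wrist_force']).round(1))
```

```text
t 18.65 q [ 0.76  0.13  2.17 -0.68  0.51 -0.37] pos [0.527  0.3724 0.0515] tray [ 56.7  58.9 -31. ] F [-7.  -4.5 11.1] w 53.0
tray F [-0.9 -3.8 13.3]
```

Call:
move_arm(
  rows=[-0.9,-0.1,-0.3,0,0,0,45,-1.7,-0.2,-0.8,0,0,0,45,-1.7,-0.2,-0.8,0,0,0,45],
)

```text
time_s: 18.9
position: [0.527, 0.3725, 0.0517]
orientation: [0.866, -0.025, 0.497, 0.044]
wrist_force: [0.8, -4.0, 8.5]
width: 0.63
```

Run:
```python
from plan import *
show(); print('tray F',TR.inv().apply(arm.get_state()['wrist_force']).round(1))
```

```text
t 18.9 q [ 0.76  0.13  2.17 -0.68  0.51 -0.36] pos [0.527  0.3725 0.0517] tray [ 56.8  59.  -30.8] F [ 0.8 -4.   8.5] w 53.8
tray F [ 4.6 -4.   7.1]
```

Against the stop (tray Fx ≈ +7 N over free, position no longer moves) and on the floor. Release and withdraw square to the floor.

Call:
move_arm(
  rows=[0,0,0,0,0,0,66,0,0,0,0,0,0,66,0,0,0,0,0,0,66,0,0,0,0,0,0,66,-10,-1,17,0,0,0,66,-25,-2.5,43,0,0,0,66,-42,-4,73,0,0,0,66,-60,-6,104,0,0,0,66,-75,-8,130,0,0,0,60,-75,-8,130,0,0,0,60],
)

```text
time_s: 19.73
position: [0.4501, 0.3665, 0.1853]
orientation: [0.866, -0.023, 0.497, 0.046]
wrist_force: [0.8, 1.4, 1.3]
width: 0.702
```

Run:
```python
from plan import *
show(); 
print('A');go([.43,.10,.2],desk(78.27))
go([.5964,-.1658,.04],desk(78.27))
grab('side','pics/s1.png',180,310,210,370,4)
a=cv2.convertScaleAbs(cv2.imread('pics/s1.png'),alpha=1.3,beta=10)
grab('top','pics/s2.png',60,200,170,260,4)
b=cv2.convertScaleAbs(cv2.imread('pics/s2.png'),alpha=1.3,beta=10)
c=np.zeros((640,1080,3),np.uint8); c[:640,:520]=a; c[:360,520:]=b
cv2.imwrite('pics/s3.png',cv2.resize(c,None,fx=.74,fy=.74))
```

```text
t 19.73 q [ 0.87 -0.16  2.17 -0.51  0.79 -0.5 ] pos [0.4501 0.3665 0.1853] tray [ 56.8  60.8 123.4] F [0.8 1.4 1.3] w 59.9
A
 shift [ -20.1 -266.5   14.7] rotvec [-0.385  0.416  1.233]
 shift [ -20.1 -266.5   14.7] rotvec [ 0.451  0.418 -1.827]
 shift [ 146.3 -532.3 -145.3] rotvec [-0.385  0.416  1.233]
 shift [ 146.3 -532.3 -145.3] rotvec [ 0.451  0.418 -1.827]
```

View pics/s3.png

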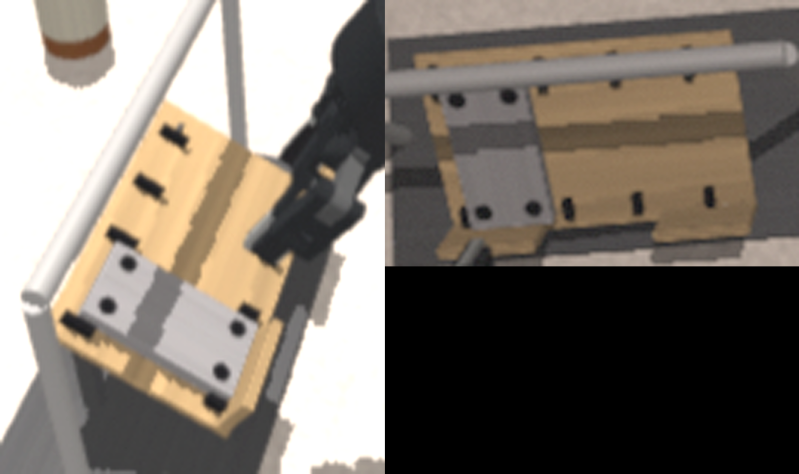

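Picture: the wide plate lies flat between its ribs and against the stop (top view lower edge at the stop line). That is 11 of 12 pictures viewed, so from now on I check by numbers. Narrow plate: clearances to tape and mug first.

Run:
```python
from plan import *
print('tape',ray('top',[(339,118)],.048),'mug',ray('top',[(402,123)],.09),'handle',ray('top',[(376,114)],.06))
print('wide plate holes expected top', proj('top',[T(x,y,12) for x,y in((13,40),(13,76),(97,40),(97,76))]).round(1).tolist())
```

```text
tape [[ 0.74427692 -0.11746157  0.048     ]] mug [[ 0.72339022 -0.24267779  0.09      ]] handle [[ 0.75140522 -0.19524708  0.06      ]]
wide plate holes expected top [[112.1, 239.3], [94.3, 240.7], [104.0, 201.1], [85.5, 202.5]]
```

Call:
move_arm(
  rows=[-20,-40,10,0.05,0.05,-0.2,58,-20,-80,15,0.1,0.1,-0.32,58,-20,-120,15,0.13,0.12,-0.44,58,-20,-160,15,0.16,0.15,-0.56,58,-20,-200,15,0.19,0.18,-0.68,58,-20,-240,15,0.22,0.2,-0.8,58,-15,-280,10,0.25,0.23,-0.95,58,0,-320,0,0.28,0.26,-1.1,58,20,-360,0,0.32,0.3,-1.25,58,50,-400,-10,0.36,0.33,-1.4,58,80,-430,-20,0.4,0.37,-1.55,58,110,-470,-30,0.42,0.39,-1.7,58],
)

```text
time_s: 20.83
position: [0.5442, -0.0893, 0.1509]
orientation: [0.587, 0.453, 0.506, -0.441]
wrist_force: [-0.3, 1.3, 0.4]
width: 0.679
```

Run:
```python
from plan import *
show(); go([.5964,-.1658,.06],desk(78.27)[1:])
```

```text
t 20.83 q [-0.18 -0.01  2.01 -0.05  1.04 -0.36] pos [ 0.5442 -0.0893  0.1509] tray [  80.8 -402.2   69.9] F [-0.3  1.3  0.4] w 58.0
 shift [ 52.2 -76.5 -90.9] rotvec [ 0.079  0.085 -0.403]
```

Call:
move_arm(
  rows=[25,-38,0,0.03,0.03,-0.1,58,50,-75,-30,0.06,0.06,-0.23,58,50,-75,-60,0.08,0.085,-0.35,58,50,-75,-91,0.08,0.085,-0.403,58,50,-75,-110,0.08,0.085,-0.403,58,50,-75,-130,0.08,0.085,-0.403,58,50,-75,-130,0.08,0.085,-0.403,58,50,-75,-130,0.08,0.085,-0.403,58,50,-75,-130,0.08,0.085,-0.403,58],
)

```text
time_s: 21.58
position: [0.5941, -0.162, 0.0233]
orientation: [0.45, 0.547, 0.447, -0.546]
wrist_force: [0.4, 0.0, -0.6]
width: 0.674
```

Run:
```python
from plan import *
show(); go([.5964,-.1658,-.033],desk(78.27)[1:])
```

```text
t 21.58 q [-0.31  0.31  1.89 -0.    0.94 -0.11] pos [ 0.5941 -0.162   0.0233] tray [  53.6 -479.6  -61.8] F [ 0.4  0.  -0.6] w 57.6
 shift [  2.3  -3.8 -56.3] rotvec [ 0.002  0.003 -0.008]
```

Call:
move_arm(
  rows=[2.3,-3.8,-30,0,0,-0.008,56,2.3,-3.8,-45,0,0,-0.008,52,2.3,-3.8,-52,0,0,-0.008,50,2.3,-3.8,-52,0,0,-0.008,50,2.3,-3.8,-52,0,0,-0.008,42,2.3,-3.8,-52,0,0,-0.008,32,2.3,-3.8,-52,0,0,-0.008,25,2.3,-3.8,-52,0,0,-0.008,25,2.3,-3.8,-52,0,0,-0.008,25],
)

```text
time_s: 22.33
position: [0.5982, -0.166, -0.0261]
orientation: [0.449, 0.55, 0.444, -0.547]
wrist_force: [-1.6, 0.9, 7.2]
width: 0.384
```

Run:
```python
from plan import *
show()
```

```text
t 22.33 q [-0.31  0.38  1.9  -0.    0.85 -0.11] pos [ 0.5982 -0.166  -0.0261] tray [  32.  -484.  -106.4] F [-1.6  0.9  7.2] w 32.8
```

Call:
move_arm(
  rows=[0,0,40,0,0,0,25,0,10,80,0,0,0,25,-20,30,110,0,0,0,25,-45,60,130,0,0,0.1,25,-70,90,150,0,0,0.2,25,-95,120,170,0,0,0.32,25,-120,150,185,0,0,0.44,25,-140,185,195,0,0,0.56,25,-155,220,195,0,0,0.68,25,-165,260,195,0,0,0.8,25,-170,280,195,0,0,0.92,25,-170,280,195,0,0,0.92,25],
)

```text
time_s: 23.33
position: [0.4248, 0.1181, 0.1669]
orientation: [0.645, 0.293, 0.644, -0.288]
wrist_force: [-0.5, 0.5, -3.2]
width: 0.382
```

Run:
```python
from plan import *
show(); go(T(30,-50,80),trayo('y')[:1])
```

```text
t 23.33 q [ 0.21 -0.17  2.12  0.    1.19 -0.51] pos [0.4248 0.1181 0.1669] tray [   4.1 -183.8  132.6] F [-0.5  0.5 -3.2] w 32.6
 shift [ 35.  138.  -32.6] rotvec [-0.204 -0.504  0.924]
```

Call:
move_arm(
  rows=[0,20,-5,-0.02,-0.06,0.1,25,0,40,-10,-0.04,-0.12,0.21,25,0,60,-15,-0.07,-0.18,0.32,25,0,80,-18,-0.1,-0.25,0.43,25,5,100,-22,-0.12,-0.31,0.54,25,10,120,-26,-0.14,-0.37,0.65,25,15,138,-28,-0.17,-0.43,0.76,25,25,138,-30,-0.19,-0.48,0.87,25,35,138,-32,-0.204,-0.504,0.924,25,35,138,-32,-0.204,-0.504,0.924,25,35,138,-32,-0.204,-0.504,0.924,25],
)

```text
time_s: 24.25
position: [0.4608, 0.2511, 0.1336]
orientation: [0.865, -0.021, 0.5, 0.039]
wrist_force: [0.8, -0.6, -3.1]
width: 0.376
```

Run:
```python
from plan import *
show(); go(T(62,-50,15-26),trayo('y')[:1])
```

```text
t 24.25 q [ 0.64 -0.26  2.35 -0.45  0.64 -0.71] pos [0.4608 0.2511 0.1336] tray [ 30.  -55.1  79.2] F [ 0.8 -0.6 -3.1] w 32.1
 shift [ 71.9  12.4 -62.1] rotvec [-0.002 -0.001  0.013]
```

Call:
move_arm(
  rows=[25,5,-10,0,0,0.01,25,50,11,-30,0,0,0.01,25,70,11,-50,0,0,0.01,25,71,11,-60,0,0,0.01,25,71,11,-62,0,0,0.01,25,71,11,-62,0,0,0.01,25,71,11,-62,0,0,0.01,25],
)

```text
time_s: 24.83
position: [0.5324, 0.2632, 0.0729]
orientation: [0.865, -0.024, 0.499, 0.045]
wrist_force: [-0.4, -0.2, -3.3]
width: 0.383
```

Run:
```python
from plan import *
show(); go(T(60,-50,2-26),trayo('y')[:1])
```

```text
t 24.83 q [ 0.56 -0.03  2.29 -0.52  0.45 -0.69] pos [0.5324 0.2632 0.0729] tray [ 62.5 -50.4  -9.6] F [-0.4 -0.2 -3.3] w 32.7
 shift [  5.    0.9 -13.7] rotvec [-0.003  0.001 -0.   ]
```

Call:
move_arm(
  rows=[3,1,-7,0,0,0,25,5,1,-13,0,0,0,25,5.5,1,-14.6,0,0,0,25,5.5,1,-14.6,0,0,0,25,5.5,1,-14.6,0,0,0,25],
)

```text
time_s: 25.25
position: [0.5378, 0.2643, 0.0578]
orientation: [0.865, -0.025, 0.499, 0.045]
wrist_force: [1.0, 0.6, -3.1]
width: 0.379
```

```bash
echo "def ft(): print('tray F',TR.inv().apply(arm.get_state()['wrist_force']).round(1))" >>plan.py
python3 - <<'E'
from plan import *
show(); ft()
E
```

```text
t 25.25 q [ 0.55  0.    2.29 -0.56  0.42 -0.66] pos [0.5378 0.2643 0.0578] tray [ 59.7 -49.7 -25.4] F [ 1.   0.6 -3.1] w 32.4
tray F [-0.6  0.5 -3.2]
```

Call:
move_arm(
  rows=[0.5,0,-0.9,0,0,0,25,0.9,0,-1.6,0,0,0,25,0.9,0,-1.6,0,0,0,25],
)

```text
time_s: 25.5
position: [0.5385, 0.2645, 0.0574]
orientation: [0.865, -0.024, 0.499, 0.045]
wrist_force: [-13.8, -2.2, 9.4]
width: 0.381
```

Run:
```python
from plan import *
show(); ft()
```

```text
t 25.5 q [ 0.55  0.    2.29 -0.56  0.42 -0.65] pos [0.5385 0.2645 0.0574] tray [ 60.1 -49.6 -26.2] F [-13.8  -2.2   9.4] w 32.5
tray F [-7.4 -0.8 15.1]
```

Call:
move_arm(
  rows=[-1.1,-0.1,0,0,0,0,25,-2,-0.2,-0.6,0,0,0,25,-2.8,-0.3,-1,0,0,0,25,-3.7,-0.4,-1.5,0,0,0,25,-3.7,-0.4,-1.5,0,0,0,25],
)

```text
time_s: 25.92
position: [0.5366, 0.2649, 0.0564]
orientation: [0.866, -0.024, 0.497, 0.046]
wrist_force: [-0.2, -0.5, 5.6]
width: 0.378
```

Run:
```python
from plan import *
show(); ft()
```

```text
t 25.92 q [ 0.56  0.    2.3  -0.57  0.42 -0.64] pos [0.5366 0.2649 0.0564] tray [ 58.  -49.  -26.1] F [-0.2 -0.5  5.6] w 32.3
tray F [ 2.6 -0.4  5. ]
```

Call:
move_arm(
  rows=[-1,-0.1,-0.4,0,0,0,25,-2,-0.2,-0.9,0,0,0,25,-2,-0.2,-0.9,0,0,0,25],
)

```text
time_s: 26.17
position: [0.5341, 0.2645, 0.055]
orientation: [0.866, -0.024, 0.498, 0.046]
wrist_force: [-0.7, 0.4, 5.4]
width: 0.387
```

Run:
```python
from plan import *
show(); ft()
```

```text
t 26.17 q [ 0.56  0.    2.3  -0.57  0.41 -0.64] pos [0.5341 0.2645 0.055 ] tray [ 55.1 -49.1 -26.1] F [-0.7  0.4  5.4] w 33.0
tray F [2.2 0.5 5. ]
```

Call:
move_arm(
  rows=[-1,-0.1,-0.5,0,0,0,25,-2,-0.2,-1.1,0,0,0,25,-2.6,-0.3,-1.5,0,0,0,25,-2.6,-0.3,-1.5,0,0,0,25],
)

```text
time_s: 26.5
position: [0.5318, 0.2643, 0.0537]
orientation: [0.866, -0.024, 0.498, 0.046]
wrist_force: [2.2, 0.4, 5.5]
width: 0.381
```

Run:
```python
from plan import *
show(); ft()
```

```text
t 26.5 q [ 0.56 -0.    2.31 -0.58  0.41 -0.63] pos [0.5318 0.2643 0.0537] tray [ 52.5 -49.2 -26. ] F [2.2 0.4 5.5] w 32.5
tray F [4.7 0.2 3.6]
```

Call:
move_arm(
  rows=[-0.9,-0.1,-0.5,0,0,0,25,-1.8,-0.2,-1,0,0,0,25,-1.8,-0.2,-1,0,0,0,25],
)

```text
time_s: 26.75
position: [0.5316, 0.2646, 0.0539]
orientation: [0.866, -0.024, 0.497, 0.046]
wrist_force: [9.9, 0.1, 3.6]
width: 0.382
```

Run:
```python
from plan import *
show(); ft()
s,c,r=cur()
```

```text
t 26.75 q [ 0.56 -0.    2.31 -0.58  0.41 -0.62] pos [0.5316 0.2646 0.0539] tray [ 52.4 -48.8 -25.8] F [9.9 0.1 3.6] w 32.6
tray F [10.3 -0.9 -1.8]
```

Narrow plate firm against the stop (Fx 10 N, no further movement). Release and withdraw.

Call:
move_arm(
  rows=[0.5,0,-0.5,0,0,0,25,0.5,0,-0.5,0,0,0,44,0.5,0,-0.5,0,0,0,44,0.5,0,-0.5,0,0,0,44,0.5,0,-0.5,0,0,0,44,-10,-1,17,0,0,0,44,-25,-2.5,43,0,0,0,44,-42,-4,73,0,0,0,46,-60,-6,104,0,0,0,50,-80,-14,130,0,0,0,56,-90,-30,140,0,0,0,60,-100,-60,140,0,0,0,60],
)

```text
time_s: 27.75
position: [0.4297, 0.2059, 0.1957]
orientation: [0.866, -0.024, 0.496, 0.048]
wrist_force: [1.1, -1.3, 0.6]
width: 0.704
```

Run:
```python
from plan import *
show()
go([.495,-.3098,.04],desk(16.26))
grab('top','pics/n1.png',60,200,170,260,5); grab('side','pics/n2.png',180,310,210,370,3.5)
```

```text
t 27.75 q [ 0.57 -0.48  2.38 -0.32  0.79 -0.93] pos [0.4297 0.2059 0.1957] tray [ 30.3 -96.9 150.7] F [ 1.1 -1.3  0.6] w 60.1
 shift [  65.3 -515.7 -155.7] rotvec [-0.109  0.52   0.174]
 shift [  65.3 -515.7 -155.7] rotvec [ 0.765  0.16  -2.865]
```

Call:
move_arm(
  rows=[0,-40,0,-0.01,0.12,0,62,0,-80,0,-0.02,0.24,0,62,0,-120,0,-0.03,0.36,0,62,0,-160,0,-0.04,0.46,0,62,0,-195,0,-0.05,0.52,0,62,0,-230,0,-0.05,0.52,0,62,5,-260,-10,-0.05,0.52,0,62,15,-290,-20,-0.05,0.52,0,62,30,-320,-30,-0.05,0.52,0,62,40,-350,-30,-0.05,0.52,0,62],
)

```text
time_s: 28.68
position: [0.4676, -0.1478, 0.1576]
orientation: [0.705, -0.032, 0.707, 0.038]
wrist_force: [0.1, -0.1, 0.7]
width: 0.725
```

Run:
```python
from plan import *
show()
go([.495,-.3098,.04],desk(16.26)[1:])
im=arm.capture('top'); cv2.imwrite('pics/n3.png',cv2.cvtColor(im,cv2.COLOR_RGB2BGR))
g=cv2.cvtColor(im,cv2.COLOR_RGB2GRAY)
exp=lambda P:proj('top',P)
for nm,xs,ys in(('W',(13,97),(40,76)),('N',(15,95),(-50,))):
  for x in xs:
    for y in ys:
      e=exp([T(x,y,12)])[0]; u,v=e.round().astype(int); w=g[v-4:v+5,u-4:u+5].astype(float)
      d=np.clip(80-w,0,None); yy,xx=np.mgrid[v-4:v+5,u-4:u+5]
      print(nm,x,y,'exp',e.round(1),'seen',(round((d*xx).sum()/max(d.sum(),1),1),round((d*yy).sum()/max(d.sum(),1),1)),'min',w.min(),np.median(w))
```

```text
t 28.68 q [-0.36 -0.05  2.03  0.01  1.17 -2.03] pos [ 0.4676 -0.1478  0.1576] tray [  12.9 -452.6  116.7] F [ 0.1 -0.1  0.7] w 61.9
 shift [  27.4 -162.  -117.6] rotvec [-0.006  0.011 -2.957]
W 13 40 exp [112.1 239.3] seen (np.float64(110.3), np.float64(239.8)) min 17.0 79.0
W 13 76 exp [ 94.3 240.7] seen (np.float64(92.8), np.float64(241.4)) min 16.0 87.0
W 97 40 exp [104.  201.1] seen (np.float64(102.1), np.float64(202.0)) min 16.0 78.0
W 97 76 exp [ 85.5 202.5] seen (np.float64(83.9), np.float64(203.4)) min 15.0 82.0
N 15 -50 exp [156.3 234.9] seen (np.float64(154.5), np.float64(235.5)) min 18.0 89.0
N 95 -50 exp [150.  198.6] seen (np.float64(148.1), np.float64(198.9)) min 16.0 80.0
```

Hole check: both plates are seen shifted by the same (−1.7, +0.7) px (about 3 mm to +y), still inside the bays' ±4 mm. So the robot frame reads about 2.3 mm less in y than the cameras; I'll correct the channel for that.

Call:
move_arm(
  rows=[10,-40,0,0,0,-0.5,62,20,-80,0,0,0,-0.7,62,29,-120,0,0,0,-0.9,62,29,-164,-20,0,0,-1.1,62,29,-164,-60,0,0,-1.3,62,29,-164,-80,0,0,-1.5,62,29,-164,-80,0,0,-1.5,62,29,-164,-80,0,0,-1.5,62,29,-164,-80,0,0,-1.5,62,29,-164,-80,0,0,-1.5,62,29,-164,-80,0,0,-1.5,62,29,-164,-80,0,0,-1.5,62],
)

```text
time_s: 29.73
position: [0.4974, -0.3099, 0.0797]
orientation: [0.54, 0.458, 0.538, -0.456]
wrist_force: [-0.4, -0.3, 0.0]
width: 0.725
```

Call:
move_arm(
  rows=[0,0,0,0,0,-1.3,62,0,0,0,0,0,-1.3,62,0,0,0,0,0,-1.3,62,0,0,0,0,0,-1.3,62,0,0,0,0,0,-1.3,62,0,0,0,0,0,-1.3,62,0,0,0,0,0,-1.3,62,0,0,0,0,0,-1.3,62,0,0,0,0,0,-1.3,62,0,0,0,0,0,-1.3,62,0,0,0,0,0,-1.3,62],
)

```text
time_s: 30.65
position: [0.4975, -0.3099, 0.0798]
orientation: [-0.154, -0.689, -0.152, 0.692]
wrist_force: [-0.4, 0.4, 0.7]
width: 0.727
```

Run:
```python
from plan import *
show()
go([.4965,-.3118,-.022],desk(16.26)[1:])
```

```text
t 30.65 q [-0.6   0.2   1.91 -0.01  1.03  0.54] pos [ 0.4975 -0.3099  0.0798] tray [ -14.3 -616.9   42.7] F [-0.4  0.4  0.7] w 62.1
 shift [  -1.    -1.9 -101.8] rotvec [ 0.005 -0.003 -0.152]
```

Call:
move_arm(
  rows=[-1,-1.9,-20,0.005,-0.003,-0.1,60,-1,-1.9,-50,0.005,-0.003,-0.152,60,-1,-1.9,-80,0.005,-0.003,-0.152,60,-1,-1.9,-95,0.005,-0.003,-0.152,60,-1,-1.9,-101.5,0.005,-0.003,-0.152,60,-1,-1.9,-101.5,0.005,-0.003,-0.152,60,-1,-1.9,-101.5,0.005,-0.003,-0.152,50,-1,-1.9,-101.5,0.005,-0.003,-0.152,40,-1,-1.9,-101.5,0.005,-0.003,-0.152,30,-1,-1.9,-101.5,0.005,-0.003,-0.152,30,-1,-1.9,-101.5,0.005,-0.003,-0.152,30],
  squeeze=70,
)

```text
time_s: 31.57
position: [0.4982, -0.3134, -0.0184]
orientation: [0.103, 0.701, 0.101, -0.698]
wrist_force: [-0.1, 0.0, 4.3]
width: 0.441
```

Run:
```python
from plan import *
show()
```

```text
t 31.57 q [-0.6   0.32  1.97  0.    0.84  0.68] pos [ 0.4982 -0.3134 -0.0184] tray [ -63.1 -620.5  -42.5] F [-0.1  0.   4.3] w 37.6
```

Call:
move_arm(
  rows=[0,0,40,0,0,0,30,0,0,80,0,0,0,30,0,10,120,0,0,0.1,30,-10,40,155,0,0,0.2,30,-25,80,185,0,0,0.32,30,-40,120,200,0,0,0.44,30,-55,160,205,0,0,0.56,30,-65,200,205,0,0,0.68,30,-75,240,205,0,0,0.8,30,-80,280,205,0,0,0.92,30,-80,320,205,0,0,1.04,30,-80,360,205,0,0,1.16,30],
)

```text
time_s: 32.57
position: [0.4156, 0.0353, 0.1849]
orientation: [0.471, 0.529, 0.47, -0.527]
wrist_force: [0.6, 0.5, -3.9]
width: 0.444
```

Run:
```python
from plan import *
show();go(T(20,-2.3,95),trayo('x'))
```

```text
t 32.57 q [ 0.02 -0.24  2.14  0.    1.24  0.14] pos [0.4156 0.0353 0.1849] tray [  -2.1 -265.2  157. ] F [ 0.6  0.5 -3.9] w 37.9
 shift [ 23.3 266.7 -42.7] rotvec [-0.006 -0.522  0.212]
 shift [ 23.3 266.7 -42.7] rotvec [ 0.767 -0.003 -2.829]
```

Call:
move_arm(
  rows=[0,40,0,0,-0.08,0.1,30,0,80,-5,0,-0.16,0.18,30,0,120,-10,0,-0.26,0.2,30,0,160,-15,0,-0.36,0.21,30,5,200,-25,-0.003,-0.45,0.212,30,10,240,-35,-0.006,-0.522,0.212,30,22,266,-42,-0.006,-0.522,0.212,30,22,266,-42,-0.006,-0.522,0.212,30,22,266,-42,-0.006,-0.522,0.212,30,22,266,-42,-0.006,-0.522,0.212,30],
)

```text
time_s: 33.4
position: [0.4383, 0.2994, 0.1421]
orientation: [0.628, 0.594, 0.384, -0.324]
wrist_force: [-0.8, 0.0, -2.3]
width: 0.443
```

Run:
```python
from plan import *
show();ft();go(T(26,-2.3,12+20-18),trayo('x')[:1])
```

```text
t 33.4 q [ 0.78 -0.23  2.31 -0.5   0.71  1.01] pos [0.4383 0.2994 0.1421] tray [19.1 -4.8 95.3] F [-0.8  0.  -2.3] w 37.9
tray F [-1.8  0.1 -1.6]
 shift [ 46.1   7.2 -67. ] rotvec [ 0.    -0.003  0.003]
```

Call:
move_arm(
  rows=[15,2,-20,0,0,0.003,30,30,5,-45,0,0,0.003,30,45,5.5,-60,0,0,0.003,30,46,5.5,-67,0,0,0.003,30,46,5.5,-67,0,0,0.003,30,46,5.5,-67,0,0,0.003,30],
)

```text
time_s: 33.9
position: [0.4851, 0.3037, 0.076]
orientation: [0.628, 0.595, 0.384, -0.323]
wrist_force: [-0.5, -0.1, -2.2]
width: 0.447
```

Run:
```python
from plan import *
show();ft();go(T(25,-2.3,12+4-18),trayo('x')[:1])
# find slots in top & side views on raw images
for n in('top','side'):
    cv2.imwrite(f'pics/ch_{n}.png',cv2.cvtColor(arm.capture(n),cv2.COLOR_RGB2BGR))
```

```text
t 33.9 q [ 0.71 -0.06  2.31 -0.6   0.53  1.07] pos [0.4851 0.3037 0.076 ] tray [26.8 -5.3 14.6] F [-0.5 -0.1 -2.2] w 38.1
tray F [-1.5 -0.  -1.6]
 shift [  6.4   3.6 -15.2] rotvec [-0.001 -0.002  0.004]
```

Call:
move_arm(
  rows=[3,3,-6,0,0,0.003,30,6.4,3.3,-14,0,0,0.003,30,6.4,3.3,-15,0,0,0.003,30,7.1,3.3,-16.2,0,0,0.003,30,7.1,3.3,-16.2,0,0,0.003,30],
)

```text
time_s: 34.42
position: [0.4917, 0.3085, 0.059]
orientation: [0.629, 0.593, 0.385, -0.322]
wrist_force: [0.0, 0.6, -3.3]
width: 0.446
```

Run:
```python
from plan import *
show();ft();go(T(25,-2.3,12-18),trayo('x')[:1])
```

```text
t 34.42 q [ 0.7  -0.01  2.3  -0.64  0.49  1.11] pos [0.4917 0.3085 0.059 ] tray [24.5 -1.2 -3.7] F [ 0.   0.6 -3.3] w 38.0
tray F [-1.6  0.6 -2.9]
 shift [ 1.7 -1.  -1.7] rotvec [-0.001 -0.002 -0.002]
```

Call:
move_arm(
  rows=[0.5,-0.5,-0.9,0,0,0,30,1,-1,-1.7,0,0,0,30,1.4,-1,-2.4,0,0,0,30,1.4,-1,-2.4,0,0,0,30],
)

```text
time_s: 34.75
position: [0.4936, 0.3077, 0.0575]
orientation: [0.629, 0.594, 0.385, -0.321]
wrist_force: [-1.3, -0.7, -0.2]
width: 0.446
```

Run:
```python
from plan import *
show();ft()
```

```text
t 34.75 q [ 0.7  -0.01  2.31 -0.64  0.48  1.11] pos [0.4936 0.3077 0.0575] tray [25.2 -2.1 -5.9] F [-1.3 -0.7 -0.2] w 38.1
tray F [-1.3 -0.5  0.5]
```

Call:
move_arm(
  rows=[-0.9,-0.1,-0.6,0,0,0,30,-1.7,-0.2,-1.1,0,0,0,30,-2.6,-0.3,-1.6,0,0,0,30,-3.4,-0.3,-2.1,0,0,0,30,-4.3,-0.4,-2.6,0,0,0,30,-4.3,-0.4,-2.6,0,0,0,30],
)

```text
time_s: 35.25
position: [0.4897, 0.3077, 0.0553]
orientation: [0.629, 0.594, 0.385, -0.321]
wrist_force: [2.4, 0.3, -1.3]
width: 0.445
```

Run:
```python
from plan import *
show();ft()
```

```text
t 35.25 q [ 0.7  -0.01  2.31 -0.65  0.48  1.13] pos [0.4897 0.3077 0.0553] tray [20.8 -1.7 -5.9] F [ 2.4  0.3 -1.3] w 38.0
tray F [ 1.4  0.1 -2.4]
```

Call:
move_arm(
  rows=[-0.9,-0.1,-0.5,0,0,0,30,-1.7,-0.2,-1,0,0,0,30,-1.2,-0.2,-1.9,0,0,0,30,-1.2,-0.2,-1.9,0,0,0,30],
)

```text
time_s: 35.58
position: [0.4895, 0.3079, 0.0549]
orientation: [0.63, 0.594, 0.385, -0.32]
wrist_force: [-1.5, -2.7, 8.5]
width: 0.444
```

Run:
```python
from plan import *
show();ft()
im=arm.capture('top'); cv2.imwrite('pics/ch2.png',cv2.cvtColor(im,cv2.COLOR_RGB2BGR))
```

```text
t 35.58 q [ 0.7  -0.01  2.31 -0.66  0.48  1.14] pos [0.4895 0.3079 0.0549] tray [20.4 -1.5 -6.1] F [-1.5 -2.7  8.5] w 37.9
tray F [ 2.7 -2.5  8.2]
```

At the stops (x 20.4, no more travel) and pressing on both plates. Release, withdraw, and check.

Call:
move_arm(
  rows=[0,0,0,0,0,0,52,0,0,0,0,0,0,52,0,0,0,0,0,0,52,0,0,0,0,0,0,52,-5,-0.5,8.5,0,0,0,52,-15,-1.5,26,0,0,0,52,-32,-3,55,0,0,0,52,-50,-5,87,0,0,0,52,-68,-7,118,0,0,0,52,-75,-40,125,0,0,0,52,-75,-80,125,0,0,0,52,-75,-120,125,0,0,0,52],
)

```text
time_s: 36.63
position: [0.4123, 0.188, 0.1799]
orientation: [0.63, 0.594, 0.386, -0.318]
wrist_force: [1.0, -1.6, -0.1]
width: 0.606
```

Call:
move_arm(
  rows=[0,-40,0,0,0,0,52,0,-80,0,0,0,0,52,0,-120,0,0,0,0,52,0,-150,0,0,0,0,52,0,-180,0,0,0,0,52,0,-180,0,0,0,0,52],
)

```text
time_s: 37.13
position: [0.4128, 0.0036, 0.1786]
orientation: [0.629, 0.595, 0.383, -0.322]
wrist_force: [0.1, -0.1, -0.4]
width: 0.608
```

Run:
```python
from plan import *
show()
for n in('top','side'):
  im=arm.capture(n); cv2.imwrite(f'pics/fin_{n}.png',cv2.cvtColor(im,cv2.COLOR_RGB2BGR))
  g=cv2.cvtColor(im,cv2.COLOR_RGB2GRAY)
  for nm,pts,w_ in(('C',[(20,y,37) for y in(-66,-22,22,66)],5),('W',[(97,40,12),(97,76,12)],4),('N',[(95,-50,12)],4)):
    for p in pts:
      e=proj(n,[T(*p)])[0]; u,v=e.round().astype(int); w=g[v-w_:v+w_+1,u-w_:u+w_+1].astype(float)
      d=np.clip(60-w,0,None); yy,xx=np.mgrid[v-w_:v+w_+1,u-w_:u+w_+1]
      print(n,nm,p,'d',(round(float((d*xx).sum()/max(d.sum(),1)-e[0]),1),round(float((d*yy).sum()/max(d.sum(),1)-e[1]),1)),w.min(),np.median(w))
a=cv2.resize(cv2.imread('pics/fin_top.png')[170:265,60:200],None,fx=3.2,fy=3.2,interpolation=cv2.INTER_CUBIC)
b=cv2.resize(cv2.imread('pics/fin_side.png')[215:375,180:295],None,fx=3,fy=3,interpolation=cv2.INTER_CUBIC)
c=np.zeros((480,a.shape[1]+b.shape[1],3),np.uint8); c[:a.shape[0],:a.shape[1]]=a; c[:b.shape[0],a.shape[1]:]=b
cv2.imwrite('pics/fin.png',cv2.convertScaleAbs(c,alpha=1.4,beta=10)); print(c.shape)
```

```text
t 37.13 q [-0.18 -0.69  2.51  0.19  0.83 -0.37] pos [0.4128 0.0036 0.1786] tray [ -10.5 -296.5  154.6] F [ 0.1 -0.1 -0.4] w 51.9
top C (20, -66, 37) d (0.2, 0.3) 13.0 68.0
top C (20, -22, 37) d (0.4, 0.4) 14.0 65.0
top C (20, 22, 37) d (-0.2, 0.6) 13.0 66.0
top C (20, 66, 37) d (0.0, 0.7) 13.0 65.0
top W (97, 40, 12) d (-2.3, 1.0) 14.0 69.0
top W (97, 76, 12) d (-1.7, 0.9) 16.0 73.0
top N (95, -50, 12) d (-2.0, 0.4) 15.0 74.0
side C (20, -66, 37) d (1.2, -1.3) 21.0 115.0
side C (20, -22, 37) d (1.4, -1.3) 19.0 115.0
side C (20, 22, 37) d (1.5, -1.3) 19.0 107.0
side C (20, 66, 37) d (1.5, -1.2) 19.0 101.0
side W (97, 40, 12) d (0.8, 0.3) 21.0 112.0
side W (97, 76, 12) d (1.4, -0.5) 19.0 113.0
side N (95, -50, 12) d (0.6, 0.3) 21.0 126.0
(480, 793, 3)
```

View pics/fin.png

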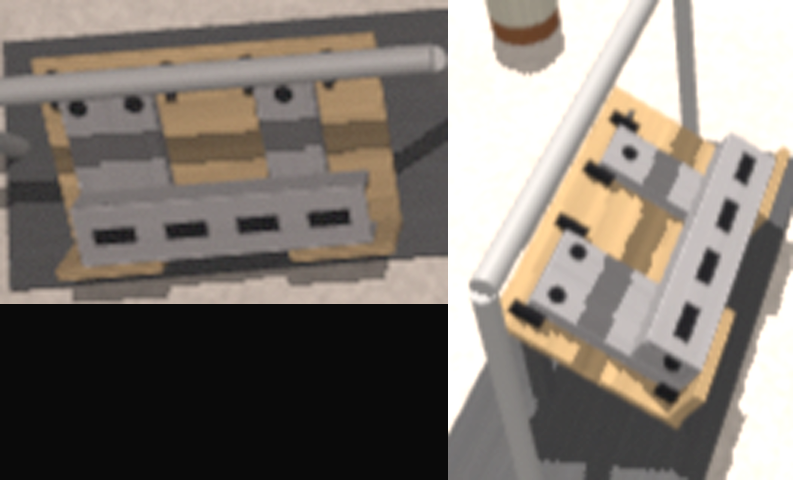

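Final picture: channel across both plates, at the stops. The two cameras differ by a few mm on centring, so I settle it with a per-camera tray fit.

```bash
cat > chk.py <<'E'
from plan import *
from scipy.optimize import least_squares
S=R.from_euler('y',-30,degrees=True)
tr=lambda p,P:R.from_euler('z',p[2]).apply(S.apply(np.array(P)/1000.))+[p[0],p[1],.05+(p[3] if len(p)>3 else 0)]
lo=[(7,y,8) for y in(93,23,-25,-75)]; up=[(107,y,8) for y in(93,23,-25,-75)]
su=uncrop([(199,484),(226,410),(243,366),(259,322),(88,419),(123,350),(145,307),(165,266)],170,145,2.4)
tu=uncrop([(90,107),(572,68),(125,417),(273,406),(455,392),(602,380),(170,352),(324,340),(430,331),(539,322)],50,165,4.5)
tp=[(125,105,0),(125,-105,0),(-8,105,38),(-8,40,38),(-8,-40,38),(-8,-105,38)]+lo
g={n:cv2.imread(f'pics/fin_{n}.png',0) for n in('top','side')}
def seen(n,p,w=5):
    e=proj(n,[T(*p)])[0]; u,v=e.round().astype(int); d=np.clip(60.-g[n][v-w:v+w+1,u-w:u+w+1],0,None); yy,xx=np.mgrid[v-w:v+w+1,u-w:u+w+1]
    return [(d*xx).sum()/d.sum(),(d*yy).sum()/d.sum()]
for n,P,U in(('top',tp,tu),('side',lo+up,su)):
    r=least_squares(lambda p:(proj(n,tr(p,P))-U).ravel(),[.4687,.3073,.1013,0])
    print(n,r.x.round(4),'rms',np.sqrt((r.fun**2).mean()).round(2))
    for nm,pts in(('C',[(20,y,37) for y in(-66,-22,22,66)]),('W',[(97,40,12),(97,76,12)]),('N',[(95,-50,12)])):
        ob=np.array([seen(n,p) for p in pts])
        q=least_squares(lambda q:(proj(n,tr(r.x,np.array(pts)+[q[0],q[1],0]))-ob).ravel(),[0,0]).x
        print('  ',nm,'dx,dy mm',q.round(1))
E
python3 chk.py
```

```text
top [0.4685 0.3064 0.1011 0.0032] rms 0.32
   C dx,dy mm [-1.  -0.1]
   W dx,dy mm [-1.8  4.4]
   N dx,dy mm [-0.8  4.1]
side [ 0.4685  0.3055  0.1037 -0.0032] rms 0.19
   C dx,dy mm [-0.4 -4.5]
   W dx,dy mm [ 0.  -1.6]
   N dx,dy mm [ 0.1 -0.7]
```

```bash
cat >> chk.py <<'E'
print('--- rib silhouettes')
def hull(n,p,x0,x1,y):
    P=[(x,y+s,z) for x in(x0,x1) for s in(-3,3) for z in(0,8)]
    h=cv2.convexHull(proj(n,tr(p,P)).astype(np.float32)); m=cv2.moments(h); return [m['m10']/m['m00'],m['m01']/m['m00']],m['m00']
YS=(93,23,-25,-75)
for n,P0,rows in(('top',[.4685,.3073,.1013],[(0,14)]),('side',[.4685,.3055,.1037],[(0,14)]),('side',[.4685,.3055,.1037],[(0,14),(96,118)])):
    im=cv2.imread(f'pics/{n}0.png',0); ob=[]; key=[(a,b,y) for a,b in rows for y in YS]
    for k in key:
        (cx,cy),A=hull(n,P0,*k); u,v=int(round(cx)),int(round(cy)); w=5
        d=np.clip(70.-im[v-w:v+w+1,u-w:u+w+1],0,30); yy,xx=np.mgrid[v-w:v+w+1,u-w:u+w+1]
        ob.append([(d*xx).sum()/d.sum(),(d*yy).sum()/d.sum()]); print(n,k,'area model',round(A,1),'seen',round((d>15).sum()))
    r=least_squares(lambda p:(np.array([hull(n,p,*k)[0] for k in key])-ob).ravel(),P0)
    print(n,r.x.round(4),'rms',np.sqrt((r.fun**2).mean()).round(2))
    for nm,pts in(('C',[(20,y,37) for y in(-66,-22,22,66)]),('W',[(97,40,12),(97,76,12)]),('N',[(95,-50,12)])):
        o=np.array([seen(n,p) for p in pts])
        print('  ',nm,'dx,dy',least_squares(lambda q:(proj(n,tr(r.x,np.array(pts)+[q[0],q[1],0]))-o).ravel(),[0,0]).x.round(1))
E
python3 chk.py | sed -n '/---/,$p'
```

```text
--- rib silhouettes
top (0, 14, 93) area model 32.7 seen 28
top (0, 14, 23) area model 30.7 seen 29
top (0, 14, -25) area model 29.3 seen 29
top (0, 14, -75) area model 27.9 seen 26
top [0.4672 0.308  0.1049] rms 0.05
   C dx,dy [ 0.5 -1.1]
   W dx,dy [0.2 3.2]
   N dx,dy [0.8 2.7]
side (0, 14, 93) area model 42.2 seen 33
side (0, 14, 23) area model 36.6 seen 28
side (0, 14, -25) area model 33.4 seen 23
side (0, 14, -75) area model 30.5 seen 21
side [0.4671 0.3052 0.1034] rms 0.05
   C dx,dy [ 0.1 -1.8]
   W dx,dy [0.1 0.7]
   N dx,dy [0.2 2.2]
side (0, 14, 93) area model 42.2 seen 33
side (0, 14, 23) area model 36.6 seen 28
side (0, 14, -25) area model 33.4 seen 23
side (0, 14, -75) area model 30.5 seen 21
side (96, 118, 93) area model 65.8 seen 52
side (96, 118, 23) area model 57.2 seen 44
side (96, 118, -25) area model 52.2 seen 38
side (96, 118, -75) area model 47.6 seen 34
side [0.4671 0.3052 0.1025] rms 0.05
   C dx,dy [ 0.1 -1.8]
   W dx,dy [0.  0.8]
   N dx,dy [0.3 2.4]
```

Both cameras now agree. The channel is within 0.5 mm of home along the slope and about 1.5 mm off centre; the plates are in their bays at the stops. Handing in.

```bash
python3 -c "
from workcell import arm
print(arm.get_state()['time_s']); print(arm.hand_in())"
```

```text
37.2333
the job is handed in; nothing more can be done
None
```

The kit is laid out and handed in at 37.2 s. The wide plate went down first, then the narrow plate, then the grey channel, open side down across both. The gripper is clear of everything, and the pink look-alike was left alone.

**Last checks** (tray fitted separately in each camera picture):

| Part | Along the slope, from home (mm) | Sideways, from home (mm) |
|---|---|---|
| Channel | 0.1 to 0.5 | −1.1 to −1.8 |
| Wide plate | 0 to 0.2 | +0.7 to +3.2 |
| Narrow plate | 0.2 to 0.8 | +2.2 to +2.7 |

Each plate has 4 mm of room either side in its bay. All three parts came up against the front stops by feel, and no part is more than 0.8 mm from home along the slope. I touched nothing else that I know of, though I did not measure the bottle, tape and mug again.

**What disagreed or went wrong:**
- **Fingertip height:** the fingertips sat about 30 mm farther back along the tool than the reported TCP implied. My first grasp closed on air above the wide plate; I then found the desk by touch and worked from that.
- **Wide plate regrasp:** on the first try at the tray the last joint hit its limit, so I put the plate back on the desk and picked it up turned half round.
- **Camera checks:** a first fit, from points read by eye, had the two cameras disagreeing by about 5 mm sideways. Fitting the rib outlines instead brought them within about 2.5 mm.

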